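Make up two microscope kits

ROBOT

A 6-joint arm with a two-finger parallel gripper is mounted at the origin on the work surface. World frame = base frame: x ahead of the robot, y to its left, z up, the work surface at z = 0. Lengths are in m, angles in rad, forces in N, time in s.
With the tool pointing down it reaches from about 0.375 to 0.975 m from the base axis. Payload 3.8 kg.
Tool frame: the origin (TCP) lies between the finger pads; the fingertips stand 22 mm ahead of it and the grasp point (between the pads) lies 3 mm ahead of it (bot.finger_overhang is the distance from the TCP to the fingertips, in m); x points along the fingers, y is the direction in which the jaws open and shut, and the axes are right-handed (so a half turn about x gives the same grasp; the last joint's range is limited). The gripper opens to 85 mm and grips with 20 to 120 N. Pads are 22 mm wide; open, the fingers measure 114 mm over their backs; the gripper's body (76 mm by 85 mm) begins 54 mm behind the grasp point. The pads swing forward as they close: fully open they stand 13 mm farther back than shut.
Start: joints at [1.131, 0.264, 1.604, -0, 1.274, -0.037], TCP at [0.265, 0.621, 0.231] pointing down, gripper open.
Joint ranges: [-2.63, 2.63], [-0.94, 2.18], [0.31, 2.57], [-1.31, 4.45], [0, 2.66], [-2.55, 2.55]. Speed limits (rad/s): [2.57, 2.57, 3.14, 3.14, 3.14, 3.14].

INTERFACE

Orientations are given as a rotation vector (axis times angle).
In Python, from workcell import bot gives the robot as it stands. The module is installed in compiled form; this text tells all that it offers.
- The arm moves only by the tool arm_command, never from a script. Its argument "series" is a list that holds one entry, the list of rows, each a list of 7 numbers: the turn, a rotation vector about the tool's x, y, z in rad, then the shift along the tool's x, y, z in cm, then the opening, from 0 (shut) to 1 (fully open). In form: [[[rx, ry, rz, x, y, z, grip], ...]]. A call has 1 to 10 rows; each row shifts and turns the pose as measured when the row begins, along the tool's axes as they then stand; what a row does not reach is not made up. A row lasts 1/10 s, in which the tool goes at most 50 mm and 8.59 degrees, less where a joint would pass 70% of its speed; a pose out of reach is approached as far as the arm can. A call is refused whole if a number of a shift passes 5 or a number of a turn 0.15, either way. A call with a gripper value outside its range is refused whole. The fingers move at their own pace and stop on an object; "newtons" is the grip in N (left out, the last holds). Time passes only in rows, so rows that do not move let the fingers close. It gives the time, the measured TCP pose, the force and the opening at its end, in the units of the state.
- bot.read_state(): the state, without advancing time (a new reading comes with each control period).
- bot.read_camera(name): name is "scene" or "top" or "wrist"; returns (picture, depth): 384x512x3 uint8, blue, green, red; 384x512 float32, m along the optical axis (not along the pixel's ray), 0 where there is no reading.
- bot.camera_info(name): a dict with "K" (3x3 intrinsics, pixels), "dist_coeffs" ([k1, k2, p1, p2, k3] as OpenCV has them; the pictures are not rectified), "extrinsics" (4x4, takes a point from camera to world coordinates). Camera axes: x right, y down, z forward; pixel columns grow to the right and rows downward; lengths in m; the calibration is good to about 2 mm. A picture is of the moment at which its call begins: read the wrist's pose just before it. camera_info takes no time and is no camera call; for the wrist camera it gives the pose at the moment of the call.
- bot.finish_job(): hands the job in, once; it reports no verdict.
The state is a dict: "time": time; "q": joint angles; "joint_vel": joint speeds; "joint_torque": joint torques, N m; "tool_pos": TCP position; "tcp_rot": TCP orientation; "wrist_force": force on the tool from outside, world axes, zero at the start; "torque": the same for the moment, N m; "width": opening from 0.0 (shut) to 1.0 (fully open).
Only numpy, scipy, OpenCV 4.12 (cv2) and the standard library are available. Lean on these libraries where they do the work, as an engineer would, in place of code of your own. Each camera call takes 0.05 s, during which the arm holds its last target.

TASK

Make up the two microscope kits from the stock on the bench, one thing to a compartment, each standing flat on the compartment's floor the same way up as it stands now. In the three-compartment tray put the long objective next to the steel tab, the slide box in the middle and the eyepiece at the far end; in the two-compartment tray put the specimen jar next to the tab and the short objective in the other compartment. Leave the middle-length objective standing where it is.

Things in the scene. Friction and masses are not known exactly. Their poses are not given: they have to be found in the camera images.
- obj_long_c (a point): The long microscope objective, the tallest and slimmest of three: steel, standing nose up, 66 mm tall; round barrel 26 mm in diameter from 6 to 42 mm above its underside, then tapering to a slender nose 12 mm across; foot 24 mm across. The point is on its axis, half-way up (33 mm above its underside); z is up its axis.
- obj_mid_c (a point): The middle-length objective, which stays in the stock: steel, standing nose up, 52 mm tall, barrel 31 mm in diameter up to 39 mm, then tapering to a nose 20 mm across. The point is on its axis, half-way up (26 mm).
- obj_short_c (a point): The short objective, the widest of the three: steel, standing nose up, 40 mm tall, barrel 38 mm in diameter from 6 to 35 mm above its underside, blunt nose 30 mm across with a wide dark lens; foot 24 mm across. The point is on its axis, half-way up (20 mm).
- eyepiece_c (a point): A black eyepiece standing lens up, 44 mm tall: housing 38 mm in diameter from 15 to 44 mm above its underside, on a bright barrel 30 mm in diameter. The point is on its axis, half-way up (22 mm).
- jar_c (a point): A closed amber glass specimen jar with a white screw lid, standing, 48 mm tall: glass 40 mm in diameter up to 36 mm, lid 42 mm in diameter above. The point is on its axis, half-way up (24 mm).
- slidebox_c (a point): A closed wooden slide box lying flat: 34 mm wide (its x), 78 mm long (its y), 40 mm tall (its z, up). The point is its centre (20 mm above its underside).
- tray3: The white three-compartment tray, fixed to the bench, 202 x 108 mm. Origin at the centre of its underside on the bench, z up, x along its length towards the small steel lifting tab (24 x 44 mm) on one end. Floor 4 mm thick, all walls 4 mm thick, their tops 12 mm above the bench (8 mm above the floor). Three compartments in a row along x, each 62 mm (x) by 100 mm (y) inside, centred at x = +66 mm (next to the tab), 0 (middle) and -66 mm (far end), y = 0.
- tray2: The white two-compartment tray, fixed to the bench, 136 x 108 mm. Origin at the centre of its underside on the bench, z up, x towards the steel lifting tab (24 x 44 mm) on one end. Floor and walls as for the other tray. Two compartments, each 62 mm (x) by 100 mm (y) inside, centred at x = +33 mm (next to the tab) and -33 mm (away from the tab), y = 0.
Things that resemble listed ones, but are neither listed nor needed, are in the scene too. Leave any brown look-alike of the tray2 alone.

How it is judged:
By the outcome, as a careful person would: the job done as asked, in the order asked, and still so for the second after the job is handed in, with the robot touching nothing.
It also fails if it takes over 128 s, if anything falls off the work surface, if the arm or the gripper's body presses on something with over 40 N, if the wrist force passes 120 N, or if a joint passes its speed limit or range.

## Working session

There is one attempt and no reset: what is moved stays moved. The work goes in short steps, Python scripts to look and compute and a tool call to move; the robot and the scene stay as the last step left them, time stands still between calls to the robot, and variables do not carry over. Pictures are saved under pics/ and viewed, and the job is handed in when it is done.

Besides the shell and the picture viewer there is one more tool, called as name(argument=value, ...), one argument or row to a line, values as JSON. arm_command: Moves the arm, as the interface text tells. Its arguments: {"type":"object","properties":{"series":{"type":"array"},"newtons":{"type":"number"}},"required":["series"]}

```bash
mkdir -p pics
cat > h.py <<'E'
import numpy as np, cv2
from workcell import bot
from scipy.spatial.transform import Rotation as R
def cam(name,tag):
    info=bot.camera_info(name); im,d=bot.read_camera(name)
    np.savez(f'pics/{tag}.npz',im=im,d=d,K=info['K'],dc=info['dist_coeffs'],E=info['extrinsics'])
    cv2.imwrite(f'pics/{tag}.png',im)
def load(tag): return np.load(f'pics/{tag}.npz')
def cloud(z):
    K,dc,E,d=z['K'],z['dc'],z['E'],z['d']
    h,w=d.shape
    u,v=np.meshgrid(np.arange(w),np.arange(h))
    p=cv2.undistortPoints(np.stack([u,v],-1).reshape(-1,1,2).astype(float),K,dc).reshape(h,w,2)
    P=np.dstack([p*d[...,None],d])
    return P@E[:3,:3].T+E[:3,3]
def ray(z,u,v,h):
    p=cv2.undistortPoints(np.array([[[u,v]]],float),z['K'],z['dc']).ravel()
    r=z['E'][:3,:3]@np.array([p[0],p[1],1]); o=z['E'][:3,3]
    return o+r*(h-o[2])/r[2]
def st():
    s=bot.read_state(); 
    print('t',s['time'],'tcp',np.round(s['tool_pos'],4),'rot',np.round(s['tcp_rot'],4),'q',np.round(s['q'],3),'F',np.round(s['wrist_force'],1),'w',s['width'])
    return s
E
python3 - <<'E'
from h import *
st()
for n in ('top','scene','wrist'):
    cam(n,n+'0')
    z=load(n+'0');print(n,z['K'],z['E'].round(3))
E
```

```text
t 0.0 tcp [0.2643 0.6203 0.2298] rot [ 0.3143  1.5481 -0.3177] q [ 1.131  0.265  1.605  0.     1.274 -0.037] F [ 0.1  0.3 -0.6] w 1.002680649485201
top [[440.11988202   0.         247.97491363]
 [  0.         440.11988202 197.49307095]
 [  0.           0.           1.        ]] [[ 0.024 -0.991  0.133  0.366]
 [-1.    -0.024  0.002 -0.172]
 [ 0.002 -0.133 -0.991  1.249]
 [ 0.     0.     0.     1.   ]]
scene [[469.24055556   0.         254.39607956]
 [  0.         469.24055556 183.49213392]
 [  0.           0.           1.        ]] [[-0.057  0.621 -0.782  1.604]
 [ 0.998  0.026 -0.053 -0.058]
 [-0.013 -0.784 -0.621  0.934]
 [ 0.     0.     0.     1.   ]]
wrist [[326.42741764   0.         260.97859931]
 [  0.         326.42741764 188.60223919]
 [  0.           0.           1.        ]] [[ 0.392  0.884  0.254  0.199]
 [ 0.92  -0.376 -0.111  0.648]
 [-0.003  0.277 -0.961  0.371]
 [ 0.     0.     0.     1.   ]]
```

View pics/top0.png

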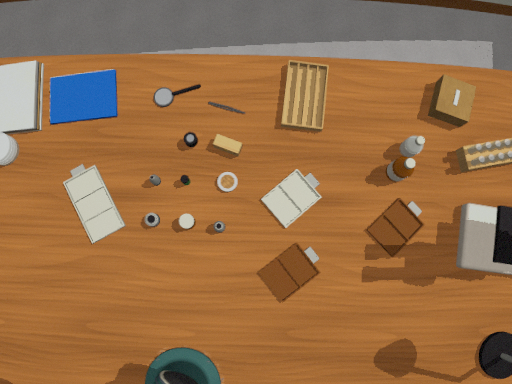

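View pics/scene0.png

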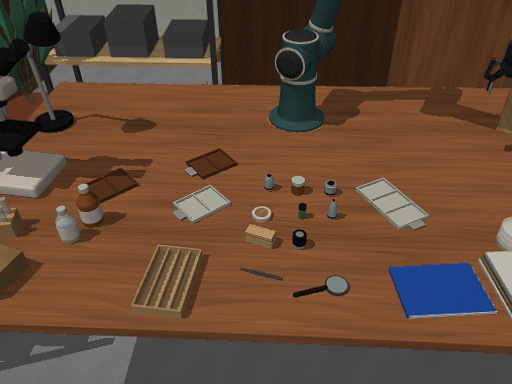

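View pics/wrist0.png

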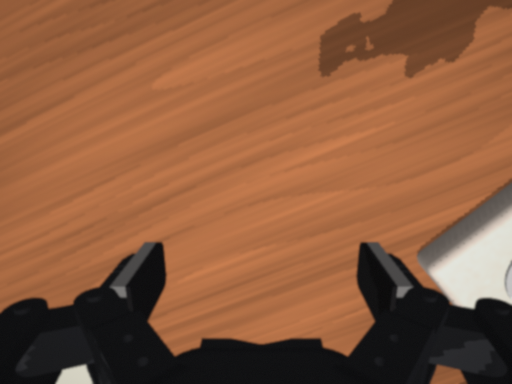

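The top view shows the stock at about u 145–245, v 135–235, tray3 near (94,203), the white tray2 near (291,198) and two brown look-alikes. I'll enlarge the stock area.

Run:
```python
from h import *
im=load('top0')['im']
cv2.imwrite('pics/top0a.png',cv2.resize(im[120:250,130:260],None,fx=4.6,fy=4.6,interpolation=cv2.INTER_CUBIC))
im2=load('scene0')['im']
cv2.imwrite('pics/scene0a.png',cv2.resize(im2[160:260,160:360],None,fx=4,fy=4,interpolation=cv2.INTER_CUBIC))
b=cv2.resize(np.hstack([im[150:250,55:135],im[155:255,250:330]]),None,fx=5,fy=5,interpolation=cv2.INTER_CUBIC)
cv2.imwrite('pics/top0b.png',b)
z=load('top0');P=cloud(z)
for n,(u,v) in dict(mid_or=(152,219),jar=(187,221),x=(219,227),y=(154,180),k=(185,180),ey=(191,139),box=(227,145),bench=(240,250),lb=(170,200)).items():
    w=P[v-8:v+9,u-8:u+9].reshape(-1,3);i=w[:,2].argmax();print(n,P[v,u].round(3),'max',w[i].round(3))
```

```text
mid_or [0.462 0.096 0.039] max [ 0.366 -0.172  1.249]
jar [ 0.458 -0.004  0.047] max [ 0.366 -0.172  1.249]
x [ 0.444 -0.093  0.053] max [ 0.366 -0.172  1.249]
y [0.569 0.092 0.053] max [0.578 0.098 0.069]
k [0.572 0.007 0.048] max [ 0.366 -0.172  1.249]
ey [ 0.693 -0.003  0.038] max [ 0.366 -0.172  1.249]
box [ 0.676 -0.107  0.041] max [ 0.366 -0.172  1.249]
bench [ 0.384 -0.15  -0.002] max [ 0.366 -0.172  1.249]
lb [0.521 0.054 0.001] max [ 0.366 -0.172  1.249]
```

View pics/top0a.png

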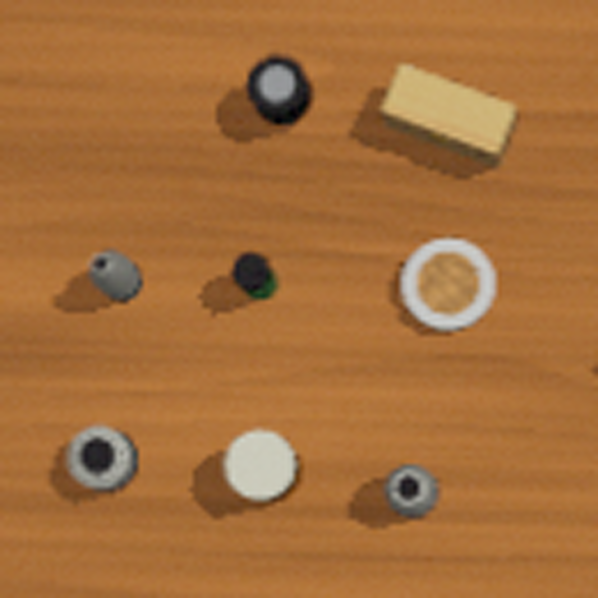

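View pics/scene0a.png

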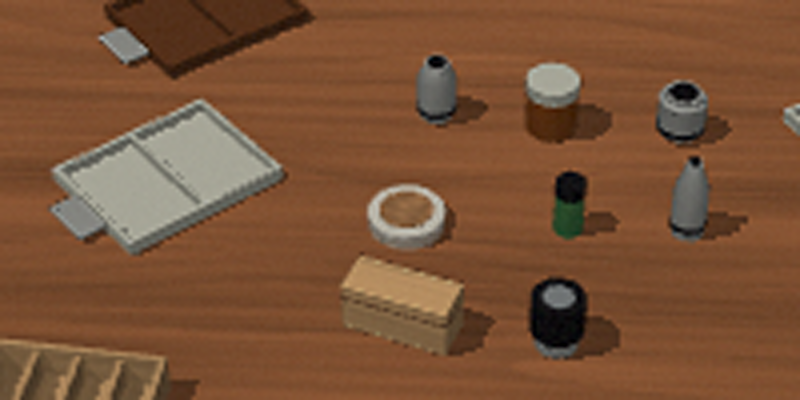

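View pics/top0b.png

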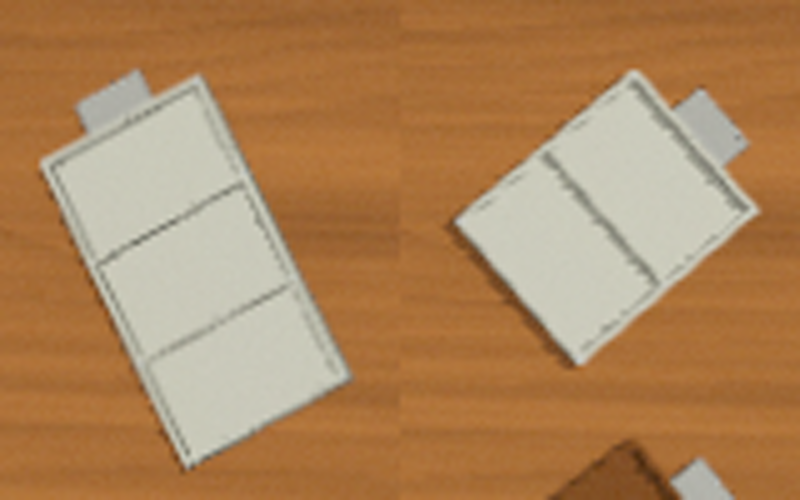

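Candidates by pixel (top view):
- Long objective: (154,180), slim, about 66 mm tall. Rivals are mid (219,227) and short (152,220).
- Eyepiece: (191,139), black housing. Rival is the green vial (185,180).
- Jar: (187,221), white lid on amber. Rival is the white ring or dish (227,182).
- Slide box: (227,145), solid wood. Rival is the wooden rack (305,95).
- tray2: the white one at (291,198). The brown ones are at (395,227) and (288,272).

All five match their descriptions in the crops.

```bash
cat > m.py <<'E'
from h import *
z=load('top0');P=cloud(z)
A=lambda c:(130+(c[0]+.5)/4.6-.5,120+(c[1]+.5)/4.6-.5)
print('overhang',bot.finger_overhang)
for n,c,h in [('long',(99,262),.066),('short',(98,456),.040),('eye',(277,84),.044),('jar',(261,466),.048),('mid',(409,487),.052)]:
    print(n,ray(z,*A(c),h).round(4))
# depth clouds
im=z['im']
for n,(u,v),zr in [('long',(154,180),(.008,.08)),('short',(152,220),(.008,.06)),('eye',(191,139),(.02,.06)),('jar',(187,221),(.02,.06)),('mid',(219,227),(.008,.06)),('box',(227,145),(.03,.05))]:
    w=P[v-18:v+19,u-18:u+19].reshape(-1,3);w=w[(w[:,2]>zr[0])&(w[:,2]<zr[1])]
    print(n,len(w),'mean',w.mean(0).round(4),'bbox',w.min(0).round(3),w.max(0).round(3))
    if n=='box':
        r=cv2.minAreaRect((w[:,:2]*1000).astype(np.float32));print(r)
bc=[ray(z,*A(c),.040)[:2] for c in [(402,65),(516,105),(498,155),(381,108)]]
bc=np.array(bc);print('box corners',bc.round(4),bc.mean(0).round(4),[np.linalg.norm(bc[i]-bc[i-1]).round(4) for i in range(4)])
for nm,off,cs in [('tray3',(55,150),[(200,75),(350,378),(187,467),(42,162)]),('tray2',(170,155),[(633,71),(760,210),(580,365),(456,220)])]:
    q=np.array([ray(z,off[0]+(c[0]+.5)/5-.5,off[1]+(c[1]+.5)/5-.5,.012)[:2] for c in cs])
    print(nm,q.round(4).tolist(),'c',q.mean(0).round(4),[np.linalg.norm(q[i]-q[i-1]).round(4) for i in range(4)])
    tab={'tray3':(115,100),'tray2':(715,130)}[nm]
    t=ray(z,off[0]+tab[0]/5,off[1]+tab[1]/5,.008)[:2]
    # long axis by edges
    e=[q[(i+1)%4]-q[i] for i in range(4)]
    ax=(e[0]-e[2])/2; ay=(e[1]-e[3])/2
    L=ax if nm=='tray3' else (ay if np.linalg.norm(ay)>np.linalg.norm(ax) else ax)
    L=L/np.linalg.norm(L); d=t-q.mean(0); 
    if L@d<0:L=-L
    print(' axis',L.round(4),'yaw',np.degrees(np.arctan2(L[1],L[0])).round(2),'tab dir',np.degrees(np.arctan2(d[1],d[0])).round(1),np.linalg.norm(d).round(3))
    for x in ([.066,0,-.066] if nm=='tray3' else [.033,-.033]): print('  comp',x,(q.mean(0)+x*L).round(4))
E
python3 m.py
```

```text
overhang 0.022
long [0.5766 0.0982 0.066 ]
short [0.4625 0.0984 0.04  ]
eye [ 0.6941 -0.0008  0.044 ]
jar [ 0.4586 -0.0021  0.048 ]
mid [ 0.4481 -0.0912  0.052 ]
long 97 mean [0.5731 0.0938 0.0446] bbox [0.563 0.083 0.008] [0.592 0.138 0.069]
short 174 mean [0.4605 0.0972 0.035 ] bbox [0.423 0.08  0.008] [0.479 0.144 0.047]
eye 161 mean [ 0.6928 -0.0023  0.0419] bbox [ 0.675 -0.02   0.023] [0.713 0.016 0.05 ]
jar 189 mean [ 0.4589 -0.0026  0.047 ] bbox [ 0.439 -0.023  0.025] [0.478 0.019 0.052]
mid 107 mean [ 0.4463 -0.0934  0.0441] bbox [ 0.432 -0.107  0.009] [ 0.462 -0.078  0.06 ]
box 329 mean [ 0.6818 -0.107   0.0391] bbox [ 0.654 -0.146  0.03 ] [ 0.709 -0.066  0.046]
((682.3878784179688, -106.6788101196289), (75.97223663330078, 35.59907913208008), 69.65955352783203)
box corners [[ 0.7089 -0.0771]
 [ 0.6851 -0.1481]
 [ 0.6533 -0.138 ]
 [ 0.6813 -0.0652]] [ 0.6821 -0.1071] [np.float64(0.0301), np.float64(0.0749), np.float64(0.0334), np.float64(0.078)]
tray3 [[0.6183, 0.2814], [0.4441, 0.18], [0.3901, 0.2732], [0.5648, 0.3746]] c [0.5043 0.2773] [np.float64(0.1074), np.float64(0.2016), np.float64(0.1077), np.float64(0.202)]
 axis [0.8645 0.5026] yaw 30.17 tab dir 29.5 0.112
  comp 0.066 [0.5614 0.3105]
  comp 0 [0.5043 0.2773]
  comp -0.066 [0.4473 0.2441]
tray2 [[0.6188, -0.3057], [0.5401, -0.3791], [0.4495, -0.2774], [0.5301, -0.2058]] c [ 0.5346 -0.292 ] [np.float64(0.1335), np.float64(0.1076), np.float64(0.1362), np.float64(0.1078)]
 axis [ 0.6647 -0.7471] yaw -48.34 tab dir -51.1 0.081
  comp 0.033 [ 0.5565 -0.3166]
  comp -0.033 [ 0.5127 -0.2673]
```

```bash
cat > plan.py <<'E'
from h import *
import sys
def plan(x,y,z,jaw,maxrow=4.9,maxt=0.145):
    """target TCP world, jaw direction deg (mod 180): prints turn/shift in the tool frame"""
    s=bot.read_state(); Rm=R.from_rotvec(s['tcp_rot']).as_matrix(); p=np.array(s['tool_pos'])
    best=None
    for k in (0,180):
        a=np.radians(jaw+k); yy=np.array([np.cos(a),np.sin(a),0]); xx=np.array([0,0,-1.]); T=np.column_stack([xx,yy,np.cross(xx,yy)])
        rv=R.from_matrix(Rm.T@T).as_rotvec()
        # q6 prediction
        print(' opt',k,'turn(tool) rad',rv.round(3), 'deg',np.degrees(np.linalg.norm(rv)).round(1))
        if best is None or np.linalg.norm(rv)<np.linalg.norm(best[0]): best=(rv,T)
    rv,T=best
    d=np.array([x,y,z])-p
    print('now',p.round(4),'jaw',np.degrees(np.arctan2(Rm[1,1],Rm[0,1])).round(1),'tilt',np.degrees(np.arccos(-Rm[2,0])).round(2),'q',np.round(s['q'],2),'t',round(s['time'],2),'F',np.round(s['wrist_force'],1),'w',round(s['width'],3))
    print('shift now-frame cm',(Rm.T@d*100).round(2),' shift after-turn frame cm',(T.T@d*100).round(2))
if __name__=='__main__': plan(*map(float,sys.argv[1:5]))
E
python3 plan.py .575 .096 .15 120.2
python3 - <<'E'
from h import *
z=load('wrist0');P=cloud(z)
for u,v in [(152,246),(158,250),(140,280),(370,246),(365,250),(385,280),(110,300)]: print(u,v,P[v,u].round(4),z['d'][v,u])
s=bot.read_state();Rm=R.from_rotvec(s['tcp_rot']).as_matrix();p=s['tool_pos']
Q=(P-p)@Rm
m=(z['d']>0)&(P[...,2]>.15)
for y0,y1 in [(-.08,-.03),(.03,.08)]:
    w=Q[m&(Q[...,1]>y0)&(Q[...,1]<y1)&(Q[...,0]>-.08)]
    print(y0,len(w),w.max(0).round(4),w.min(0).round(4), np.percentile(w[:,0],99).round(4))
E
```

```text
opt 0 turn(tool) rad [-0.93  -0.001  0.002] deg 53.3
 opt 180 turn(tool) rad [2.212e+00 2.000e-03 1.000e-03] deg 126.7
now [0.2644 0.6205 0.23  ] jaw 66.9 tilt 0.1 q [ 1.13  0.26  1.61  0.    1.27 -0.04] t 0.15 F [ 0.  -0.4 -0.5] w 1.001
shift now-frame cm [  8.06 -36.06  49.14]  shift after-turn frame cm [  8.   -60.95   0.47]
152 246 [0.2363 0.5834 0.2507] 0.13239765
158 250 [0.2397 0.5835 0.2481] 0.13576445
140 280 [0.2403 0.5836 0.2703] 0.11456854
370 246 [0.2719 0.6655 0.249 ] 0.13395439
365 250 [0.2724 0.6629 0.2499] 0.13355209
385 280 [0.2721 0.6629 0.273 ] 0.111248925
110 300 [0.2351 0.5838 0.2891] 0.09521998
-0.08 12116 [-0.0118 -0.03    0.0131] [-0.08   -0.0752 -0.0181] -0.0157
0.03 11495 [-0.0111  0.0737  0.0129] [-0.08    0.03   -0.0183] -0.0155
```

arm_command(
  series=[
    [[-0.133,0,0,0,0,0,0.7],[-0.133,0,0,0,0,0,0.7],[-0.133,0,0,0,0,0,0.7],[-0.133,0,0,0,0,0,0.7],[-0.133,0,0,0,0,0,0.7],[-0.133,0,0,0,0,0,0.7],[-0.133,0,0,0,0,0,0.7],[0,0,0,0,-2.5,0,0.7],[0,0,0,0,-4.5,0,0.7],[0,0,0,0,-4.5,0,0.7]],
  ],
  newtons=40,
)

```text
time: 1.15
tool_pos: [0.323, 0.5229, 0.2241]
tcp_rot: [-0.457, 1.531, 0.447]
wrist_force: [1.2, -0.1, -0.3]
width: 0.7
```

```bash
python3 plan.py .575 .096 .15 120.2
```

```text
opt 0 turn(tool) rad [ 0.049 -0.009  0.004] deg 2.9
 opt 180 turn(tool) rad [-3.093 -0.006 -0.014] deg 177.2
now [0.323  0.5229 0.2241] jaw 123.0 tilt 0.57 q [ 0.98  0.16  1.74  0.    1.25 -1.17] t 1.15 F [ 1.2 -0.1 -0.3] w 0.7
shift now-frame cm [  7.61 -49.5   -2.05]  shift after-turn frame cm [  7.41 -49.57   0.3 ]
```

arm_command(
  series=[
    [[0.05,-0.009,0.004,0,-4.8,-0.2,0.7],[0,0,0,0.2,-4.9,0,0.7],[0,0,0,0.5,-4.9,0,0.7],[0,0,0,0.5,-4.9,0,0.7],[0,0,0,0.5,-4.9,0,0.7],[0,0,0,0.5,-4.9,0,0.7],[0,0,0,0.5,-4.9,0,0.7],[0,0,0,0.5,-4.9,0,0.7],[0,0,0,0.5,-4.0,0,0.7],[0,0,0,0.5,-2.5,0,0.7]],
  ],
)

```text
time: 2.15
tool_pos: [0.5554, 0.1157, 0.1805]
tcp_rot: [-0.412, 1.53, 0.411]
wrist_force: [-0.1, 1.2, -0.8]
width: 0.7
```

```bash
python3 plan.py .575 .096 .15 120.2
```

```text
opt 0 turn(tool) rad [-0.002  0.002  0.001] deg 0.2
 opt 180 turn(tool) rad [ 3.14e+00  1.00e-03 -3.00e-03] deg 179.9
now [0.5554 0.1157 0.1805] jaw 120.1 tilt 0.11 q [ 0.16  0.1   1.89 -0.    1.15 -1.93] t 2.15 F [-0.1  1.2 -0.8] w 0.7
shift now-frame cm [ 3.05 -2.68  0.7 ]  shift after-turn frame cm [ 3.05 -2.69  0.7 ]
```

arm_command(
  series=[
    [[0,0,0,1.5,-1.4,0.3,0.7],[0,0,0,2.0,-1.4,0.4,0.7],[0,0,0,2.0,0,0,0.7],[0,0,0,0,0,0,0.7]],
  ],
)

```text
time: 2.55
tool_pos: [0.5769, 0.091, 0.1204]
tcp_rot: [-0.407, 1.532, 0.407]
wrist_force: [-1.0, -0.9, -0.1]
width: 0.697
```

```bash
python3 plan.py .575 .096 .15 120.2
python3 - <<'E'
from h import *
cam('wrist','w1');cam('scene','s1')
z=load('s1');cv2.imwrite('pics/s1a.png',cv2.resize(z['im'][100:250,230:400],None,fx=4,fy=4,interpolation=cv2.INTER_CUBIC))
P=cloud(load('w1'))
s=bot.read_state();Rm=R.from_rotvec(s['tcp_rot']).as_matrix();Q=(P-s['tool_pos'])@Rm
np.save('pics/w1Q.npy',Q)
E
```

```text
opt 0 turn(tool) rad [-0.008 -0.    -0.   ] deg 0.4
 opt 180 turn(tool) rad [ 3.134 -0.     0.   ] deg 179.6
now [0.5769 0.091  0.1204] jaw 119.8 tilt 0.01 q [ 0.11  0.19  1.91  0.    1.04 -1.98] t 2.55 F [-1.  -0.9 -0.1] w 0.697
shift now-frame cm [-2.96  0.53  0.08]  shift after-turn frame cm [-2.96  0.53  0.09]
```

View pics/w1.png

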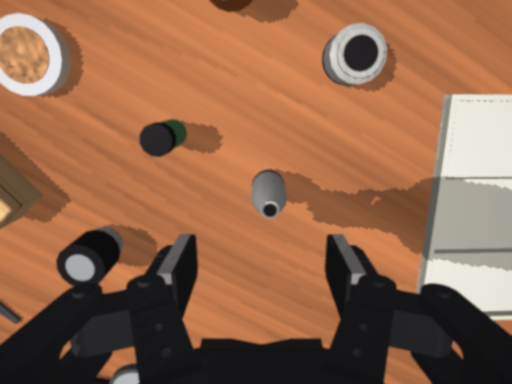

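View pics/s1a.png

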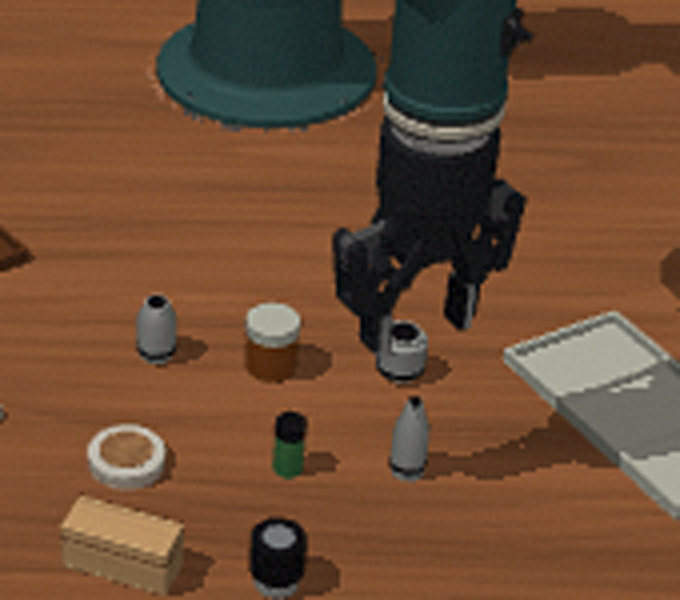

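Wrist view: the long objective's nose is at (269,209), roughly centred between the fingers at u≈193 and 328. The short objective is at (358,53) and the eyepiece at (85,262).

Run:
```python
from h import *
z=load('w1')
print('nose',ray(z,269.5,210,.066), 'short',ray(z,361,54,.040),'eye lens',ray(z,80,267,.044))
Q=np.load('pics/w1Q.npy')
for u,v in [(190,238),(185,250),(175,260),(194,260),(332,238),(340,250)]: print(u,v,Q[v,u].round(4))
```

```text
nose [0.57406368 0.09530092 0.066     ] short [0.46168404 0.09830385 0.04      ] eye lens [ 0.69174237 -0.00166742  0.044     ]
190 238 [-0.0093 -0.0305 -0.0136]
185 250 [-0.0202 -0.0303 -0.0133]
175 260 [-0.0288 -0.0321 -0.0135]
194 260 [-0.008  -0.0297 -0.0024]
332 238 [-0.0094  0.0308 -0.0136]
340 250 [-0.0215  0.0314 -0.0139]
```

Run:
```python
from h import *
z=load('w1');P=cloud(z);Q=np.load('pics/w1Q.npy')
print('bench',P[100,250].round(4),P[230,230].round(4),'short top',P[40,340].round(4))
m=(z['d']>0)&(P[...,2]>.075)
w=Q[m];o=np.argsort(-w[:,0])[:15];print(w[o].round(4))
z=load('s1');P=cloud(z);s=bot.read_state();Rm=R.from_rotvec(s['tcp_rot']).as_matrix();Q=(P-s['tool_pos'])@Rm
sub=Q[120:200,310:365].reshape(-1,3);Ps=P[120:200,310:365].reshape(-1,3)
k=(Ps[:,2]>.072)&(abs(sub[:,1])<.08)&(abs(sub[:,2])<.05)
a=sub[k];o=np.argsort(-a[:,0])[:15];print(a[o].round(4))
```

```text
bench [ 0.5231  0.0501 -0.0012] [ 0.6273  0.0884 -0.0014] short top [0.4604 0.0827 0.0355]
[[-0.0001  0.03   -0.0037]
 [-0.0005 -0.0299  0.0006]
 [-0.0005 -0.0298 -0.0096]
 [-0.0006  0.0301 -0.0019]
 [-0.0007  0.0301 -0.0091]
 [-0.0009 -0.0298 -0.0006]
 [-0.001   0.0299 -0.0037]
 [-0.0011 -0.0297 -0.0094]
 [-0.0011 -0.0297 -0.0013]
 [-0.0012 -0.0295 -0.0039]
 [-0.0012 -0.0295 -0.0044]
 [-0.0012  0.0299 -0.0017]
 [-0.0013 -0.0296 -0.0105]
 [-0.0013 -0.0296 -0.0019]
 [-0.0014  0.03    0.0003]]
[[ 0.0012 -0.0336 -0.0009]
 [-0.0017  0.0303  0.0063]
 [-0.0019 -0.0359  0.0072]
 [-0.0022  0.0302 -0.0032]
 [-0.0029  0.0321 -0.0012]
 [-0.0034  0.0294 -0.0071]
 [-0.0042  0.0284  0.0038]
 [-0.0048 -0.0357  0.0064]
 [-0.0049  0.0308 -0.0093]
 [-0.0052  0.0299  0.0111]
 [-0.0056  0.03   -0.0035]
 [-0.0061  0.0292  0.0071]
 [-0.0065 -0.0322  0.0107]
 [-0.0068  0.036   0.0116]
 [-0.0068  0.0314 -0.0009]]
```

arm_command(
  series=[
    [[0,0,0,0,0,0,0.3],[0,0,0,0,0,0,0.3],[0,0,0,0,0,0,0.3],[0,0,0,0,0,0,0.3]],
  ],
)

```text
time: 3.05
tool_pos: [0.5807, 0.094, 0.1274]
tcp_rot: [-0.41, 1.521, 0.409]
wrist_force: [-0.0, -0.5, -0.4]
width: 0.303
```

Run:
```python
from h import *
st()
cam('wrist','w2');cam('scene','s2')
s=bot.read_state();Rm=R.from_rotvec(s['tcp_rot']).as_matrix()
for n in ('w2','s2'):
    z=load(n);P=cloud(z);Q=(P-s['tool_pos'])@Rm
    m=(z['d']>0)&(P[...,2]>.074)&(abs(Q[...,1])<.045)&(abs(Q[...,1])>.008)&(abs(Q[...,2])<.03)&(Q[...,0]>-.06)
    w=Q[m];o=np.argsort(-w[:,0])[:40];print(n,w[o[::4]].round(4))
```

```text
t 3.05 tcp [0.5807 0.094  0.1274] rot [-0.4104  1.5208  0.4086] q [ 0.118  0.181  1.905  0.     1.045 -1.976] F [-0.  -0.5 -0.4] w 0.302963868527084
w2 [[ 0.0021  0.0126  0.0063]
 [ 0.0009 -0.0128  0.0057]
 [ 0.0004 -0.0128  0.0071]
 [ 0.0001  0.0125  0.008 ]
 [-0.0002 -0.0127  0.004 ]
 [-0.0005  0.0125 -0.0081]
 [-0.0009 -0.0127  0.0085]
 [-0.0012  0.0124 -0.0079]
 [-0.0016 -0.0127 -0.0086]
 [-0.0018 -0.0187 -0.0107]]
s2 [[ 0.0012  0.0162  0.0031]
 [-0.0006 -0.0196  0.0071]
 [-0.0016  0.0115  0.0047]
 [-0.0025 -0.0186  0.0054]
 [-0.0055  0.0108  0.005 ]
 [-0.0061  0.0153  0.0031]
 [-0.0067  0.0121  0.0124]
 [-0.0071  0.0123 -0.0021]
 [-0.0094  0.0148  0.0128]
 [-0.0104  0.0189  0.0114]]
```

View pics/w2.png

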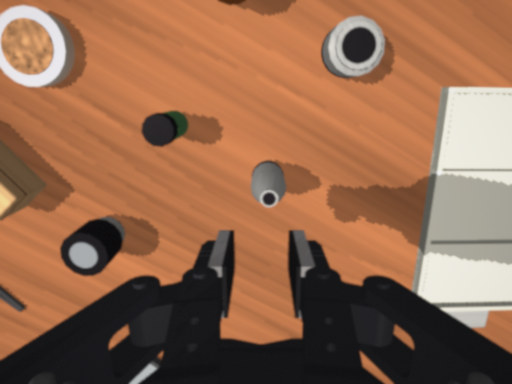

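Two cameras put the fingertips about 1 mm ahead of the reported TCP, not 22 mm. I'll descend in stages and check against the picture and force.

arm_command(
  series=[
    [[0,0,0,0,0,0,0.7],[0,0,0,0,0,0,0.7],[0,0,0,0,0,0,0.7]],
  ],
)

```text
time: 3.45
tool_pos: [0.5808, 0.0939, 0.1277]
tcp_rot: [-0.41, 1.52, 0.408]
wrist_force: [0.1, -0.6, 0.1]
width: 0.696
```

```bash
python3 plan.py .575 .0965 .05 120.2
```

```text
opt 0 turn(tool) rad [-0.004  0.011  0.004] deg 0.7
 opt 180 turn(tool) rad [ 3.138  0.007 -0.017] deg 179.8
now [0.5808 0.0939 0.1277] jaw 120.0 tilt 0.65 q [ 0.12  0.18  1.91  0.    1.04 -1.98] t 3.45 F [ 0.1 -0.6  0.1] w 0.696
shift now-frame cm [ 7.77  0.55 -0.46]  shift after-turn frame cm [ 7.77  0.51 -0.37]
```

arm_command(
  series=[
    [[-0.004,0.011,0.004,0,0.5,-0.4,0.7],[0,0,0,2.0,0,0,0.7],[0,0,0,2.5,0,0,0.7],[0,0,0,2.0,0,0,0.7],[0,0,0,0.7,0,0,0.7],[0,0,0,0,0,0,0.7],[0,0,0,0,0,0,0.7]],
  ],
)

```text
time: 4.15
tool_pos: [0.5745, 0.0971, 0.0553]
tcp_rot: [-0.414, 1.532, 0.414]
wrist_force: [-0.3, -0.9, -0.1]
width: 0.702
```

```bash
python3 plan.py .575 .0965 .03 120.2;  python3 - <<'E'
from h import *
cam('wrist','w3');cam('scene','s3')
z=load('s3');a=cv2.resize(z['im'][150:250,290:390],None,fx=4,fy=4,interpolation=cv2.INTER_CUBIC)
b=cv2.resize(load('w3')['im'],None,fx=.78,fy=1.0417)
cv2.imwrite('pics/c3.png',np.hstack([a,b]))
E
```

```text
opt 0 turn(tool) rad [ 0.001 -0.001 -0.   ] deg 0.1
 opt 180 turn(tool) rad [-3.141e+00  0.000e+00 -1.000e-03] deg 180.0
now [0.5745 0.0971 0.0553] jaw 120.2 tilt 0.06 q [ 0.12  0.26  1.96 -0.    0.92 -1.97] t 4.15 F [-0.3 -0.9 -0.1] w 0.702
shift now-frame cm [ 2.53 -0.08  0.02]  shift after-turn frame cm [ 2.53 -0.08  0.02]
```

View pics/c3.png

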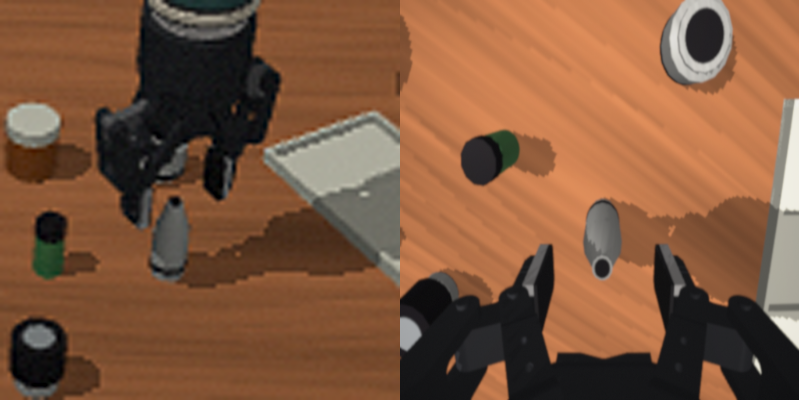

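The scene crop shows the tips level with the objective's nose (crop px (135,222) and (222,195)), which confirms the short visible overhang. I'll continue in small steps, watching force.

arm_command(
  series=[
    [[0,0,0,1.0,-0.08,0,0.7],[0,0,0,1.0,0,0,0.7],[0,0,0,0.7,0,0,0.7],[0,0,0,0,0,0,0.7],[0,0,0,0,0,0,0.7]],
  ],
)

```text
time: 4.75
tool_pos: [0.5773, 0.0965, 0.0288]
tcp_rot: [-0.414, 1.527, 0.413]
wrist_force: [-0.4, -0.3, 0.0]
width: 0.701
```

```bash
python3 plan.py .575 .0965 .015 120.2;  python3 - <<'E'
from h import *
cam('wrist','w4');cam('scene','s4')
s=bot.read_state();Rm=R.from_rotvec(s['tcp_rot']).as_matrix()
z=load('w4');P=cloud(z);Q=(P-s['tool_pos'])@Rm
m=(z['d']>0)&(abs(Q[...,1])<.034)&(abs(Q[...,1])>.027)&(abs(Q[...,2])<.02)&(Q[...,0]>-.06)&(P[...,2]>.008)
w=Q[m];o=np.argsort(-w[:,0])[:40];print(w[o[::4]].round(4))
z=load('s4');a=cv2.resize(z['im'][150:250,290:390],None,fx=4,fy=4,interpolation=cv2.INTER_CUBIC)
b=cv2.resize(load('w4')['im'],None,fx=.78,fy=1.0417)
cv2.imwrite('pics/c4.png',np.hstack([a,b]))
E
```

```text
opt 0 turn(tool) rad [0.    0.004 0.002] deg 0.3
 opt 180 turn(tool) rad [-3.141e+00 -3.000e-03  6.000e-03] deg 180.0
now [0.5773 0.0965 0.0288] jaw 120.2 tilt 0.25 q [ 0.12  0.3   1.97 -0.    0.87 -1.98] t 4.75 F [-0.4 -0.3  0. ] w 0.701
shift now-frame cm [ 1.38  0.12 -0.2 ]  shift after-turn frame cm [ 1.38  0.11 -0.2 ]
[[-0.003  -0.0303  0.0009]
 [-0.0035 -0.0301 -0.0009]
 [-0.0038 -0.03   -0.0022]
 [-0.0041  0.0294 -0.0018]
 [-0.0042  0.0295  0.0002]
 [-0.0043  0.0295  0.0006]
 [-0.0046  0.0294 -0.0076]
 [-0.0049  0.0294  0.0014]
 [-0.0049 -0.0302  0.0055]
 [-0.0051  0.0295 -0.0048]]
```

View pics/c4.png

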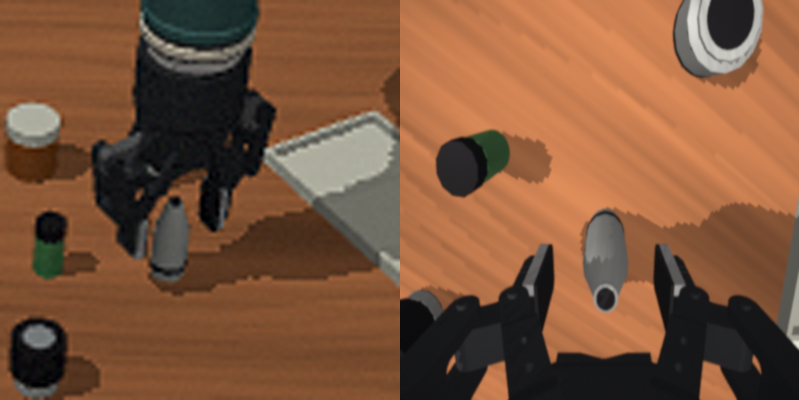

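Tips are about 32 mm up with no force. I'll continue down slowly.

arm_command(
  series=[
    [[0,0.004,0.002,0.4,0.1,-0.2,0.7],[0,0,0,0.3,0,0,0.7],[0,0,0,0,0,0,0.7]],
  ],
)

```text
time: 5.15
tool_pos: [0.5755, 0.0965, 0.0221]
tcp_rot: [-0.413, 1.53, 0.414]
wrist_force: [-0.1, 0.1, 0.5]
width: 0.701
```

arm_command(
  series=[
    [[0,0,0,0.3,0,0,0.7],[0,0,0,0.2,0,0,0.7],[0,0,0,0,0,0,0.7]],
  ],
)

```text
time: 5.45
tool_pos: [0.5756, 0.0965, 0.0168]
tcp_rot: [-0.414, 1.53, 0.414]
wrist_force: [-0.2, -0.5, 1.0]
width: 0.703
```

```bash
python3 plan.py .575 .0965 .015 120.2
```

```text
opt 0 turn(tool) rad [0.001 0.001 0.   ] deg 0.1
 opt 180 turn(tool) rad [-3.141e+00 -0.000e+00  2.000e-03] deg 180.0
now [0.5756 0.0965 0.0168] jaw 120.2 tilt 0.07 q [ 0.12  0.31  1.98  0.    0.85 -1.98] t 5.45 F [-0.2 -0.5  1. ] w 0.703
shift now-frame cm [ 0.18  0.03 -0.05]  shift after-turn frame cm [ 0.18  0.03 -0.05]
```

arm_command(
  series=[
    [[0,0,0,0,0,0,0.45],[0,0,0,0,0,0,0.35],[0,0,0,0,0,0,0.35]],
  ],
)

```text
time: 5.75
tool_pos: [0.5756, 0.0965, 0.0168]
tcp_rot: [-0.413, 1.53, 0.414]
wrist_force: [0.3, -0.2, 0.5]
width: 0.351
```

arm_command(
  series=[
    [[0,0,0,0,0,0,0.2],[0,0,0,0,0,0,0.1],[0,0,0,0,0,0,0.1]],
  ],
  newtons=40,
)

```text
time: 6.05
tool_pos: [0.5758, 0.0966, 0.017]
tcp_rot: [-0.413, 1.529, 0.413]
wrist_force: [0.8, 0.1, -0.9]
width: 0.29
```

Run:
```python
from h import *
st()
cam('wrist','w5');cam('scene','s5')
z=load('s5');a=cv2.resize(z['im'][150:250,290:390],None,fx=4,fy=4,interpolation=cv2.INTER_CUBIC)
b=cv2.resize(load('w5')['im'],None,fx=.78,fy=1.0417)
cv2.imwrite('pics/c5.png',np.hstack([a,b]))
```

```text
t 6.05 tcp [0.5758 0.0966 0.017 ] rot [-0.4134  1.5293  0.4135] q [ 0.123  0.313  1.977  0.     0.85  -1.975] F [ 0.8  0.1 -0.9] w 0.28959996428113005
```

View pics/c5.png

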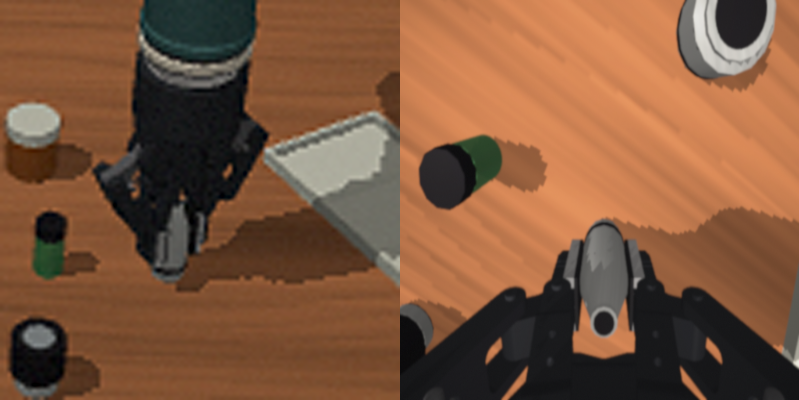

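Gripped at about 25 mm opening, with the tips visibly low on the barrel. I'll lift and check.

arm_command(
  series=[
    [[0,0,0,-1.0,0,0,0.1],[0,0,0,-2.0,0,0,0.1],[0,0,0,-4.0,0,0,0.1],[0,0,0,-4.0,0,0,0.1],[0,0,0,0,0,0,0.1]],
  ],
)

```text
time: 6.65
tool_pos: [0.5732, 0.0961, 0.1299]
tcp_rot: [-0.413, 1.536, 0.414]
wrist_force: [1.0, -0.0, -0.1]
width: 0.287
```

```bash
python3 plan.py .5614 .3105 .11 120.2
python3 - <<'E'
from h import *
cam('wrist','w6');cam('scene','s6')
z=load('s6');a=cv2.resize(z['im'][130:230,290:390],None,fx=4,fy=4,interpolation=cv2.INTER_CUBIC)
b=cv2.resize(load('w6')['im'],None,fx=.78,fy=1.0417)
cv2.imwrite('pics/c6.png',np.hstack([a,b]))
E
```

```text
opt 0 turn(tool) rad [ 0.001 -0.004 -0.002] deg 0.3
 opt 180 turn(tool) rad [-3.141e+00  3.000e-03 -7.000e-03] deg 180.0
now [0.5732 0.0961 0.1299] jaw 120.2 tilt 0.28 q [ 0.12  0.18  1.91  0.    1.06 -1.98] t 6.65 F [ 1.  -0.  -0.1] w 0.287
shift now-frame cm [ 1.99 19.11  9.78]  shift after-turn frame cm [ 1.99 19.12  9.76]
```

View pics/c6.png

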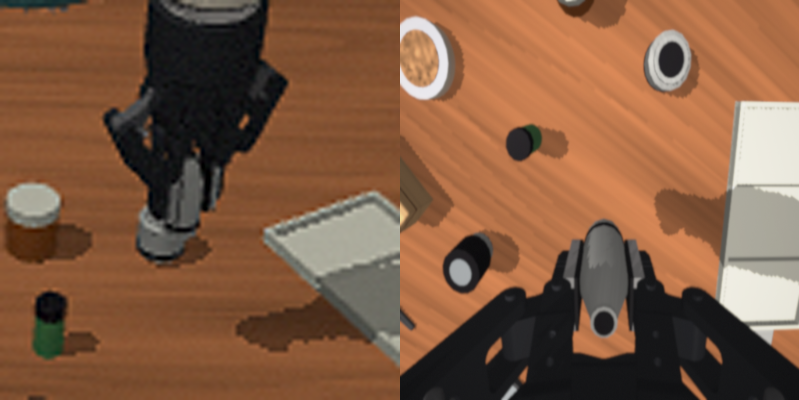

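arm_command(
  series=[
    [[0,0,0,0,2.0,1.0,0.1],[0,0,0,0,4.0,2.0,0.1],[0,0,0,0,4.0,2.0,0.1],[0,0,0,0,4.0,2.0,0.1],[0,0,0,0,3.5,1.8,0.1],[0,0,0,0,1.2,0.7,0.1],[0,0,0,0,0,0,0.1],[0,0,0,0,0,0,0.1]],
  ],
)

```text
time: 7.55
tool_pos: [0.5466, 0.3059, 0.1077]
tcp_rot: [-0.415, 1.572, 0.411]
wrist_force: [0.1, -0.2, -1.7]
width: 0.291
```

```bash
python3 plan.py .5614 .3105 .08 120.2
python3 - <<'E'
from h import *
cam('wrist','w7')
E
```

```text
opt 0 turn(tool) rad [-0.003 -0.039 -0.008] deg 2.3
 opt 180 turn(tool) rad [ 3.138 -0.012  0.062] deg 179.8
now [0.5466 0.3059 0.1077] jaw 120.0 tilt 2.29 q [ 0.47  0.3   1.8   0.01  1.08 -1.63] t 7.55 F [ 0.1 -0.2 -1.7] w 0.291
shift now-frame cm [ 2.71 -0.37  1.62]  shift after-turn frame cm [ 2.77 -0.35  1.51]
```

View pics/w7.png

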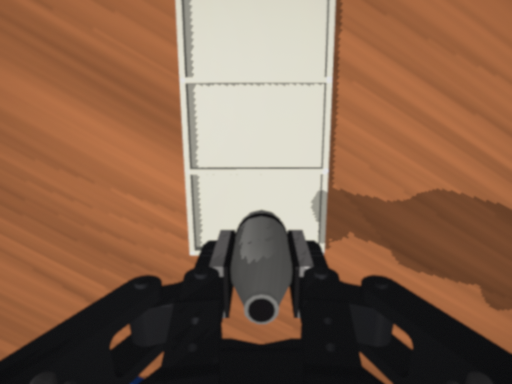

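Wrist view: tray3 below with dividers at v≈168 (x=+33 mm) and v≈83 (x=−33 mm). The objective is held over the tab-end compartment, and the tool needs levelling.

arm_command(
  series=[
    [[0,-0.02,-0.004,0,-0.2,0.7,0.1],[0,-0.019,-0.004,0,-0.2,0.8,0.1],[0,0,0,0,0,0,0.1],[0,0,0,0,0,0,0.1]],
  ],
)

```text
time: 8.0
tool_pos: [0.5635, 0.3047, 0.1066]
tcp_rot: [-0.407, 1.531, 0.405]
wrist_force: [0.1, -0.7, -1.7]
width: 0.292
```

```bash
python3 plan.py .5614 .3105 .021 120.2
python3 - <<'E'
from h import *
z=load('w7')
c=np.array([.5043,.2773]);L=np.array([.8645,.5026]);N=np.array([-L[1],L[0]])
for u,v in [(188,168),(328,168),(185,83),(331,83),(193,253)]:
    p=ray(z,u,v,.012)[:2]-c; print(u,v,'tray xy',(p@L).round(4),(p@N).round(4))
E
```

```text
opt 0 turn(tool) rad [-0.009  0.001  0.002] deg 0.5
 opt 180 turn(tool) rad [ 3.133e+00  3.000e-03 -2.000e-03] deg 179.5
now [0.5635 0.3047 0.1066] jaw 119.7 tilt 0.14 q [ 0.46  0.3   1.8  -0.    1.04 -1.63] t 8.0 F [ 0.1 -0.7 -1.7] w 0.292
shift now-frame cm [8.56 0.62 0.09]  shift after-turn frame cm [8.56 0.61 0.11]
188 168 tray xy 0.0287 -0.0504
328 168 tray xy 0.0291 0.054
185 83 tray xy -0.032 -0.0494
331 83 tray xy -0.0318 0.0535
193 253 tray xy 0.0973 -0.0504
```

arm_command(
  series=[
    [[-0.005,0,0.002,1.5,0.3,0.1,0.1],[0,0,0,2.5,0.3,0,0.1],[0,0,0,2.0,0,0,0.1],[0,0,0,1.0,0,0,0.1],[0,0,0,0,0,0,0.1]],
  ],
)

```text
time: 8.5
tool_pos: [0.5623, 0.3103, 0.0331]
tcp_rot: [-0.408, 1.528, 0.41]
wrist_force: [0.0, 0.4, -1.9]
width: 0.286
```

```bash
python3 plan.py .5614 .3105 .021 120.2
```

```text
opt 0 turn(tool) rad [-0.005  0.004 -0.   ] deg 0.3
 opt 180 turn(tool) rad [ 3.137e+00 -1.000e-03 -6.000e-03] deg 179.7
now [0.5623 0.3103 0.0331] jaw 119.9 tilt 0.2 q [ 0.47  0.38  1.84  0.    0.91 -1.63] t 8.5 F [ 0.   0.4 -1.9] w 0.286
shift now-frame cm [ 1.21  0.06 -0.07]  shift after-turn frame cm [ 1.21  0.06 -0.07]
```

arm_command(
  series=[
    [[0,0.002,0,0.6,0.05,-0.07,0.1],[0,0,0,0.4,0,0,0.1],[0,0,0,0.15,0,0,0.1],[0,0,0,0,0,0,0.1]],
  ],
)

```text
time: 8.9
tool_pos: [0.5625, 0.3112, 0.0222]
tcp_rot: [-0.408, 1.528, 0.41]
wrist_force: [-0.7, 0.5, -0.9]
width: 0.288
```

```bash
python3 plan.py .5614 .3105 .021 120.2
```

```text
opt 0 turn(tool) rad [-0.005  0.004 -0.   ] deg 0.3
 opt 180 turn(tool) rad [ 3.137e+00 -1.000e-03 -6.000e-03] deg 179.7
now [0.5625 0.3112 0.0222] jaw 119.9 tilt 0.21 q [ 0.47  0.4   1.84  0.    0.9  -1.63] t 8.9 F [-0.7  0.5 -0.9] w 0.288
shift now-frame cm [ 0.11 -0.01 -0.13]  shift after-turn frame cm [ 0.12 -0.   -0.13]
```

arm_command(
  series=[
    [[0,0.003,0,0.1,0,0,0.1],[0,0,0,0.05,0,0,0.1],[0,0,0,0,0,0,0.1]],
  ],
)

```text
time: 9.2
tool_pos: [0.5637, 0.3117, 0.0222]
tcp_rot: [-0.408, 1.529, 0.41]
wrist_force: [0.6, -0.1, -1.5]
width: 0.288
```

```bash
python3 plan.py .5614 .3105 .021 120.2
```

```text
opt 0 turn(tool) rad [-0.005  0.003 -0.   ] deg 0.3
 opt 180 turn(tool) rad [ 3.137 -0.    -0.005] deg 179.7
now [0.5637 0.3117 0.0222] jaw 119.9 tilt 0.19 q [ 0.47  0.4   1.84  0.    0.9  -1.63] t 9.2 F [ 0.6 -0.1 -1.5] w 0.288
shift now-frame cm [ 0.12  0.01 -0.26]  shift after-turn frame cm [ 0.12  0.01 -0.26]
```

arm_command(
  series=[
    [[0,0.003,0,0.25,0,-0.1,0.1],[0,0,0,0.1,0,0,0.1]],
  ],
)

```text
time: 9.4
tool_pos: [0.5639, 0.3118, 0.021]
tcp_rot: [-0.409, 1.529, 0.41]
wrist_force: [-3.1, -1.1, 5.6]
width: 0.285
```

```bash
python3 plan.py .5614 .3105 .021 120.2
```

```text
opt 0 turn(tool) rad [-0.005  0.002 -0.   ] deg 0.3
 opt 180 turn(tool) rad [ 3.137 -0.    -0.004] deg 179.7
now [0.5639 0.3118 0.021 ] jaw 119.9 tilt 0.14 q [ 0.47  0.4   1.84  0.    0.9  -1.63] t 9.4 F [-3.1 -1.1  5.6] w 0.285
shift now-frame cm [-0.    0.01 -0.28]  shift after-turn frame cm [-0.    0.01 -0.28]
```

Contact at +5.6 N, so it's on the floor. I'll release partially and then rise.

arm_command(
  series=[
    [[0,0,0,0,0,0,0.4],[0,0,0,0,0,0,0.6],[0,0,0,0,0,0,0.7],[0,0,0,-1.5,0,0,0.7],[0,0,0,-3.0,0,0,0.7],[0,0,0,-4.0,0,0,0.7],[0,0,0,-4.0,0,0,0.7],[0,0,0,0,0,0,0.7]],
  ],
)

```text
time: 10.2
tool_pos: [0.5634, 0.3115, 0.1526]
tcp_rot: [-0.409, 1.53, 0.41]
wrist_force: [1.8, -0.1, 0.8]
width: 0.697
```

```bash
python3 plan.py .682 -.107 .13 -20
python3 - <<'E'
from h import *
cam('wrist','w8')
E
```

```text
opt 0 turn(tool) rad [ 2.442e+00  0.000e+00 -2.000e-03] deg 139.9
 opt 180 turn(tool) rad [-0.7    0.001  0.   ] deg 40.1
now [0.5634 0.3115 0.1526] jaw 119.9 tilt 0.08 q [ 0.47  0.26  1.76  0.    1.12 -1.63] t 10.2 F [ 1.8 -0.1  0.8] w 0.697
shift now-frame cm [  2.24 -42.18 -10.6 ]  shift after-turn frame cm [  2.26 -25.45 -35.27]
```

View pics/w8.png

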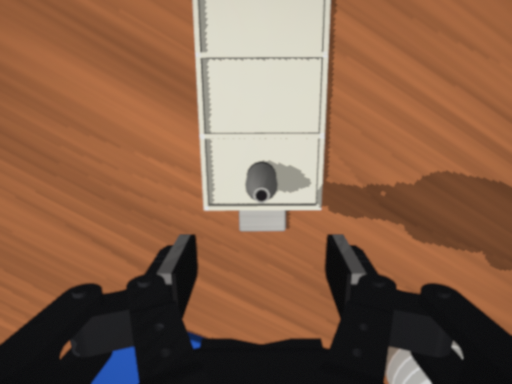

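The long objective stands upright in the tab-end compartment at (262,185). Next is the slide box.

arm_command(
  series=[
    [[0.145,0,0,0,-4.0,-1.0,1.0],[0.145,0,0,0,-4.0,0,1.0],[0.145,0,0,0,-4.0,0,1.0],[0.145,0,0,0,-3.0,0,1.0],[0.145,0,0,0,0,0,1.0],[0.145,0,0,0,0,0,1.0],[0.145,0,0,0,0,0,1.0],[0.145,0,0,0,0,0,1.0],[0.145,0,0,0,0,0,1.0],[0.145,0,0,0,0,0,1.0]],
  ],
)

```text
time: 11.25
tool_pos: [0.5938, 0.1574, 0.1435]
tcp_rot: [0.75, 1.446, -0.766]
wrist_force: [0.1, -0.7, -0.7]
width: 0.999
```

arm_command(
  series=[
    [[0.145,0,0,0,0,0,1.0],[0.145,0,0,0,0,0,1.0],[0.145,0,0,0,0,0,1.0],[0.145,0,0,0,0,0,1.0],[0.145,0,0,0,0,0,1.0],[0.145,0,0,0,0,0,1.0],[0.08,0,0,0,0,0,1.0]],
  ],
)

```text
time: 11.95
tool_pos: [0.5871, 0.1558, 0.136]
tcp_rot: [1.464, 1.014, -1.514]
wrist_force: [0.1, -0.9, -1.0]
width: 1.001
```

```bash
python3 plan.py .682 -.107 .13 -20
```

```text
opt 0 turn(tool) rad [-0.035  0.017  0.025] deg 2.6
 opt 180 turn(tool) rad [ 3.106  0.038 -0.026] deg 178.0
now [0.5871 0.1558 0.136 ] jaw -22.0 tilt 1.71 q [ 0.22  0.23  1.83 -0.    1.11  0.6 ] t 11.95 F [ 0.1 -0.9 -1. ] w 1.001
shift now-frame cm [ 0.5  18.65 20.8 ]  shift after-turn frame cm [ 0.6  17.9  21.45]
```

arm_command(
  series=[
    [[-0.035,0.017,0.025,0,2.0,2.2,1.0],[0,0,0,0,3.0,3.6,1.0],[0,0,0,0,3.0,3.6,1.0],[0,0,0,0,3.0,3.6,1.0],[0,0,0,0,3.0,3.6,1.0],[0,0,0,0,2.5,3.2,1.0],[0,0,0,0,1.2,1.4,1.0],[0,0,0,0,0,0,1.0]],
  ],
)

```text
time: 12.75
tool_pos: [0.6767, -0.1116, 0.1271]
tcp_rot: [1.453, 1.035, -1.469]
wrist_force: [-0.1, 1.0, -0.3]
width: 1.002
```

```bash
python3 plan.py .682 -.107 .13 -20
python3 - <<'E'
from h import *
cam('wrist','w9')
E
```

```text
opt 0 turn(tool) rad [0.003 0.002 0.012] deg 0.7
 opt 180 turn(tool) rad [-3.138 -0.019  0.004] deg 179.8
now [ 0.6767 -0.1116  0.1271] jaw -19.8 tilt 0.71 q [-0.2   0.37  1.67 -0.    1.12  0.15] t 12.75 F [-0.1  1.  -0.3] w 1.002
shift now-frame cm [-0.3   0.34 -0.61]  shift after-turn frame cm [-0.29  0.34 -0.62]
```

View pics/w9.png

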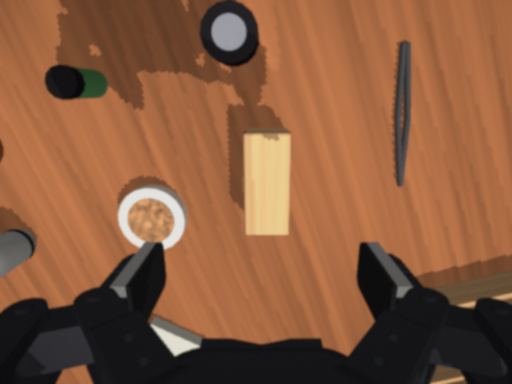

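```bash
python3 - <<'E'
from h import *
z=load('w9')
q=np.array([ray(z,u,v,.040)[:2] for u,v in [(244,133),(290,134),(289,235),(245,235)]])
print(q.round(4),q.mean(0).round(4))
for a,b in [(0,3),(1,2)]:
    d=q[b]-q[a];print(np.linalg.norm(d),np.degrees(np.arctan2(d[1],d[0])))
P=cloud(z);print(P[180,267],P[150,267])
E
python3 plan.py .682 -.107 .02 -20
```

```text
[[ 0.6793 -0.0659]
 [ 0.7092 -0.0774]
 [ 0.6844 -0.1495]
 [ 0.6528 -0.1384]] [ 0.6814 -0.1078]
0.07711974694425772 -110.06111172610954
0.07630499234493424 -108.93584752879829
[ 0.68293244 -0.10356963  0.03841728] [ 0.6902231  -0.0829988   0.03730146]
 opt 0 turn(tool) rad [0.004 0.002 0.013] deg 0.8
 opt 180 turn(tool) rad [-3.137e+00 -2.100e-02  3.000e-03] deg 179.8
now [ 0.676  -0.1104  0.1268] jaw -19.8 tilt 0.77 q [-0.2   0.37  1.67 -0.    1.12  0.15] t 12.8 F [-0.7  0.  -0.8] w 0.997
shift now-frame cm [10.67  0.59 -0.54]  shift after-turn frame cm [10.68  0.45 -0.52]
```

arm_command(
  series=[
    [[0.004,0.002,0.013,1.5,0.4,-0.5,0.8],[0,0,0,3.0,0,0,0.8],[0,0,0,3.0,0,0,0.8],[0,0,0,1.5,0,0,0.8],[0,0,0,0.4,0,0,0.8],[0,0,0,0,0,0,0.8]],
  ],
)

```text
time: 13.4
tool_pos: [0.6791, -0.0965, 0.0305]
tcp_rot: [1.458, 1.032, -1.458]
wrist_force: [-0.2, -0.6, 0.7]
width: 0.8
```

```bash
python3 plan.py .682 -.107 .016 -20
```

```text
opt 0 turn(tool) rad [ 0.007 -0.003  0.004] deg 0.5
 opt 180 turn(tool) rad [-3.135 -0.006 -0.005] deg 179.6
now [ 0.6791 -0.0965  0.0305] jaw -19.6 tilt 0.27 q [-0.18  0.46  1.73  0.    0.95  0.16] t 13.4 F [-0.2 -0.6  0.7] w 0.8
shift now-frame cm [1.44 0.63 0.9 ]  shift after-turn frame cm [1.45 0.63 0.89]
```

arm_command(
  series=[
    [[0.006,-0.003,0.004,0.3,0.6,0.9,0.8],[0,0,0,0,0,0,0.8]],
  ],
)

```text
time: 13.6
tool_pos: [0.6833, -0.1068, 0.0295]
tcp_rot: [1.461, 1.022, -1.458]
wrist_force: [-0.4, -0.2, -0.0]
width: 0.801
```

```bash
python3 plan.py .682 -.107 .016 -20
```

```text
opt 0 turn(tool) rad [ 0.002 -0.    -0.003] deg 0.2
 opt 180 turn(tool) rad [-3.14   0.005 -0.   ] deg 179.9
now [ 0.6833 -0.1068  0.0295] jaw -19.9 tilt 0.2 q [-0.19  0.47  1.73 -0.    0.94  0.16] t 13.6 F [-0.4 -0.2 -0. ] w 0.801
shift now-frame cm [ 1.35 -0.12  0.06]  shift after-turn frame cm [ 1.35 -0.11  0.06]
```

arm_command(
  series=[
    [[0,0,0,0.7,-0.1,0,0.8],[0,0,0,0.5,0,0,0.8],[0,0,0,0.2,0,0,0.7],[0,0,0,0,0,0,0.6]],
  ],
)

```text
time: 14.0
tool_pos: [0.6847, -0.1079, 0.0176]
tcp_rot: [1.465, 1.016, -1.454]
wrist_force: [-0.0, 0.1, -0.3]
width: 0.603
```

```bash
python3 plan.py .682 -.107 .016 -20
```

```text
opt 0 turn(tool) rad [ 0.    -0.001 -0.009] deg 0.5
 opt 180 turn(tool) rad [-3.141e+00  1.400e-02 -2.000e-03] deg 180.0
now [ 0.6847 -0.1079  0.0176] jaw -20.0 tilt 0.51 q [-0.19  0.48  1.73 -0.    0.92  0.16] t 14.0 F [-0.   0.1 -0.3] w 0.603
shift now-frame cm [ 0.16 -0.29  0.01]  shift after-turn frame cm [ 0.16 -0.29  0.  ]
```

arm_command(
  series=[
    [[0,-0.001,-0.009,0.1,-0.25,0,0.5],[0,0,0,0,0,0,0.4],[0,0,0,0,0,0,0.2],[0,0,0,0,0,0,0.2],[0,0,0,0,0,0,0.2]],
  ],
  newtons=40,
)

```text
time: 14.5
tool_pos: [0.6822, -0.107, 0.0167]
tcp_rot: [1.461, 1.024, -1.462]
wrist_force: [-1.1, -0.7, -0.1]
width: 0.39
```

```bash
python3 plan.py .682 -.107 .016 -20
```

```text
opt 0 turn(tool) rad [ 0.    -0.     0.001] deg 0.1
 opt 180 turn(tool) rad [-3.141e+00 -1.000e-03 -0.000e+00] deg 180.0
now [ 0.6822 -0.107   0.0167] jaw -20.0 tilt 0.05 q [-0.19  0.48  1.73  0.    0.93  0.16] t 14.5 F [-1.1 -0.7 -0.1] w 0.39
shift now-frame cm [ 0.07 -0.02  0.01]  shift after-turn frame cm [ 0.07 -0.02  0.01]
```

arm_command(
  series=[
    [[0,0,0,-1.0,0,0,0.2],[0,0,0,-2.5,0,0,0.2],[0,0,0,-4.0,0,0,0.2],[0,0,0,-4.0,0,0,0.2],[0,0,0,-1.0,0,0,0.2],[0,0,0,0,0,0,0.2]],
  ],
)

```text
time: 15.1
tool_pos: [0.6801, -0.1064, 0.1449]
tcp_rot: [1.458, 1.029, -1.467]
wrist_force: [0.7, -0.9, -1.9]
width: 0.391
```

```bash
python3 plan.py .5043 .2773 .13 30.2
```

```text
opt 0 turn(tool) rad [-0.876 -0.002  0.007] deg 50.2
 opt 180 turn(tool) rad [2.266 0.008 0.003] deg 129.8
now [ 0.6801 -0.1064  0.1449] jaw -20.0 tilt 0.4 q [-0.19  0.35  1.65  0.    1.14  0.16] t 15.1 F [ 0.7 -0.9 -1.9] w 0.391
shift now-frame cm [  1.67 -29.62 -30.06]  shift after-turn frame cm [  1.49   4.11 -42.01]
```

Turn first (7 × −0.125), then shift.

arm_command(
  series=[
    [[-0.125,0,0.007,0,0,0,0.2],[-0.125,0,0,0,0,0,0.2],[-0.125,0,0,0,0,0,0.2],[-0.125,0,0,0,0,0,0.2],[-0.125,0,0,0,0,0,0.2],[-0.125,0,0,0,0,0,0.2],[-0.11,0,0,0,0,-1,0.2],[0,0,0,0,0.4,-3.5,0.2],[0,0,0,0,0.4,-4.5,0.2],[0,0,0,0,0.4,-4.5,0.2]],
  ],
)

```text
time: 16.1
tool_pos: [0.611, 0.0148, 0.1254]
tcp_rot: [0.797, 1.44, -0.814]
wrist_force: [0.6, -0.2, -1.1]
width: 0.39
```

```bash
python3 plan.py .5043 .2773 .13 30.2
```

```text
opt 0 turn(tool) rad [ 0.013 -0.014  0.02 ] deg 1.6
 opt 180 turn(tool) rad [-3.128 -0.031 -0.022] deg 179.3
now [0.611  0.0148 0.1254] jaw 30.9 tilt 1.39 q [-0.02  0.25  1.83  0.    1.09 -0.56] t 16.1 F [ 0.6 -0.2 -1.1] w 0.39
shift now-frame cm [ -0.15   4.33 -28.01]  shift after-turn frame cm [ -0.46   3.98 -28.06]
```

arm_command(
  series=[
    [[0.013,-0.014,0.02,-0.3,0.5,-4.5,0.2],[0,0,0,-0.2,0.6,-4.5,0.2],[0,0,0,-0.2,0.6,-4.5,0.2],[0,0,0,-0.2,0.6,-4.5,0.2],[0,0,0,0,0.6,-4.0,0.2],[0,0,0,0,0.6,-2.5,0.2],[0,0,0,0,0.4,-1.0,0.2],[0,0,0,0,0,0,0.2],[0,0,0,0,0,0,0.2]],
  ],
)

```text
time: 17.0
tool_pos: [0.4973, 0.2636, 0.118]
tcp_rot: [0.797, 1.433, -0.827]
wrist_force: [0.5, -0.1, -0.5]
width: 0.386
```

```bash
python3 plan.py .5043 .2773 .06 30.2
python3 - <<'E'
from h import *
cam('wrist','w10')
E
```

```text
opt 0 turn(tool) rad [ 0.004 -0.007  0.025] deg 1.5
 opt 180 turn(tool) rad [-3.137 -0.039 -0.011] deg 179.8
now [0.4973 0.2636 0.118 ] jaw 30.4 tilt 1.47 q [ 0.44  0.17  1.94  0.01  1.06 -0.09] t 17.0 F [ 0.5 -0.1 -0.5] w 0.386
shift now-frame cm [ 5.78  1.44 -0.78]  shift after-turn frame cm [ 5.8   1.3  -0.83]
```

View pics/w10.png

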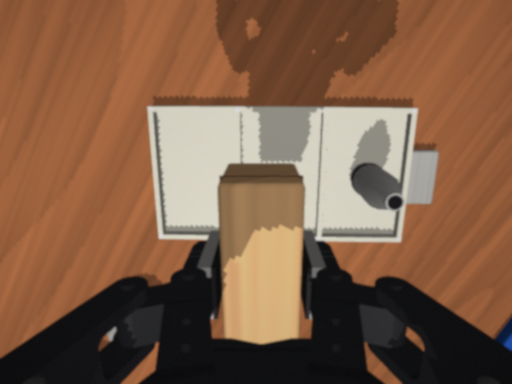

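Run:
```python
from h import *
s=bot.read_state();Rm=R.from_rotvec(s['tcp_rot']).as_matrix()
for n,z0 in (('w10',.11),):
    z=load(n);Q=(cloud(z)-s['tool_pos'])@Rm
    for a in (.03,.04,.05,.055,.06,.065,.07,.08):
        m=(z['d']>0)&(abs(Q[...,1])>a)&(abs(Q[...,1])<a+.01)&(Q[...,0]<.01)
        m[:235]=False
        if m.any(): print(a,np.percentile(Q[m][:,0],[99,99.8]).round(4))
```

```text
0.03 [-0.0414 -0.0176]
0.04 [-0.0483 -0.0453]
0.05 [-0.0556 -0.0538]
0.055 [-0.0674 -0.0649]
0.06 [-0.077  -0.0764]
```

arm_command(
  series=[
    [[0.004,-0.007,0.025,0.3,1.0,-0.8,0.2],[0,0,0,1.5,0,0,0.2],[0,0,0,2.0,0,0,0.2],[0,0,0,1.5,0,0,0.2],[0,0,0,0,0,0,0.2]],
  ],
)

```text
time: 17.55
tool_pos: [0.5041, 0.2684, 0.0606]
tcp_rot: [0.816, 1.41, -0.821]
wrist_force: [0.3, -1.1, -2.1]
width: 0.385
```

```bash
python3 plan.py .5017 .2758 .0207 30.2
```

```text
opt 0 turn(tool) rad [-0.008  0.002  0.002] deg 0.5
 opt 180 turn(tool) rad [ 3.134e+00  3.000e-03 -3.000e-03] deg 179.6
now [0.5041 0.2684 0.0606] jaw 29.8 tilt 0.17 q [ 0.45  0.24  1.98 -0.    0.93 -0.07] t 17.55 F [ 0.3 -1.1 -2.1] w 0.385
shift now-frame cm [ 3.98  0.16 -0.77]  shift after-turn frame cm [ 3.99  0.16 -0.76]
```

arm_command(
  series=[
    [[-0.008,0.002,0.002,0.8,0.1,-0.75,0.2],[0,0,0,1.2,0,0,0.2],[0,0,0,0.8,0,0,0.2],[0,0,0,0.2,0,0,0.2],[0,0,0,0,0,0,0.2]],
  ],
)

```text
time: 18.05
tool_pos: [0.5016, 0.2749, 0.0279]
tcp_rot: [0.813, 1.414, -0.814]
wrist_force: [0.4, 0.1, -1.9]
width: 0.39
```

```bash
python3 plan.py .5017 .2758 .0207 30.2
```

```text
opt 0 turn(tool) rad [-0.     0.     0.001] deg 0.0
 opt 180 turn(tool) rad [ 3.141e+00  1.000e-03 -0.000e+00] deg 180.0
now [0.5016 0.2749 0.0279] jaw 30.2 tilt 0.04 q [ 0.46  0.28  2.   -0.    0.87 -0.07] t 18.05 F [ 0.4  0.1 -1.9] w 0.39
shift now-frame cm [ 0.72  0.05 -0.07]  shift after-turn frame cm [ 0.72  0.05 -0.07]
```

arm_command(
  series=[
    [[0,0,0,0.35,0,0,0.2],[0,0,0,0.2,0,0,0.2],[0,0,0,0.1,0,0,0.2]],
  ],
)

```text
time: 18.35
tool_pos: [0.5026, 0.2756, 0.0221]
tcp_rot: [0.814, 1.413, -0.812]
wrist_force: [0.3, 0.1, -1.5]
width: 0.391
```

arm_command(
  series=[
    [[0,0,0,0.2,0,0,0.2],[0,0,0,0.15,0,0,0.2]],
  ],
)

```text
time: 18.55
tool_pos: [0.503, 0.2758, 0.0206]
tcp_rot: [0.814, 1.413, -0.812]
wrist_force: [-6.7, -2.8, 16.7]
width: 0.389
```

```bash
python3 plan.py .5017 .2758 .0207 30.2
```

```text
opt 0 turn(tool) rad [ 0.     0.    -0.002] deg 0.1
 opt 180 turn(tool) rad [-3.141e+00  3.000e-03  0.000e+00] deg 180.0
now [0.503  0.2758 0.0206] jaw 30.2 tilt 0.09 q [ 0.46  0.29  2.   -0.    0.85 -0.07] t 18.55 F [-6.7 -2.8 16.7] w 0.389
shift now-frame cm [-0.01 -0.11 -0.06]  shift after-turn frame cm [-0.01 -0.11 -0.06]
```

It's on the floor. Release to 0.55 and rise.

arm_command(
  series=[
    [[0,0,0,0,0,0,0.5],[0,0,0,0,0,0,0.55],[0,0,0,0,0,0,0.55],[0,0,0,-1.5,0,0,0.55],[0,0,0,-3.0,0,0,0.55],[0,0,0,-4.0,0,0,0.6],[0,0,0,-4.0,0,0,0.7],[0,0,0,0,0,0,0.7]],
  ],
)

```text
time: 19.35
tool_pos: [0.503, 0.2758, 0.1535]
tcp_rot: [0.814, 1.412, -0.811]
wrist_force: [0.5, 0.8, 1.3]
width: 0.701
```

```bash
python3 plan.py .693 -.0015 .13 120.2
python3 - <<'E'
from h import *
cam('wrist','w11')
E
```

```text
opt 0 turn(tool) rad [-1.571  0.002 -0.002] deg 90.0
 opt 180 turn(tool) rad [ 1.571 -0.002 -0.002] deg 90.0
now [0.503  0.2758 0.1535] jaw 30.2 tilt 0.13 q [ 0.46  0.13  1.91 -0.    1.1  -0.07] t 19.35 F [0.5 0.8 1.3] w 0.701
shift now-frame cm [ 2.36  2.47 33.52]  shift after-turn frame cm [ 2.35 33.52 -2.47]
```

View pics/w11.png

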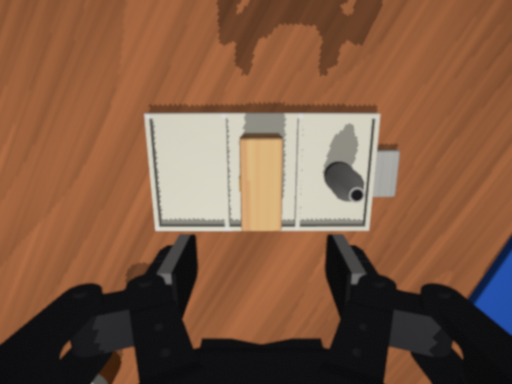

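The box is in the middle compartment and the long objective is standing. Next is the eyepiece: turn +1.57, then shift.

arm_command(
  series=[
    [[0.145,0,0,0,0,2.0,0.7],[0.145,0,0,0,0,2.0,0.7],[0.145,0,0,0,0,0,0.7],[0.145,0,0,0,0,0,0.7],[0.145,0,0,0,0,0,0.7],[0.145,0,0,0,0,0,0.7],[0.145,0,0,0,0,0,0.7],[0.145,0,0,0,0,0,0.7],[0.145,0,0,0,0,0,0.7],[0.145,0,0,0,0,0,0.7]],
  ],
)

```text
time: 20.4
tool_pos: [0.5129, 0.2348, 0.1446]
tcp_rot: [1.863, 0.581, -1.893]
wrist_force: [-0.2, -0.5, -0.6]
width: 0.698
```

```bash
python3 plan.py .693 -.0015 .13 -59.8
```

```text
opt 0 turn(tool) rad [0.074 0.015 0.002] deg 4.3
 opt 180 turn(tool) rad [-3.067 -0.004  0.023] deg 175.7
now [0.5129 0.2348 0.1446] jaw -55.5 tilt 0.87 q [ 0.39  0.14  1.92 -0.    1.1   1.35] t 20.4 F [-0.2 -0.5 -0.6] w 0.698
shift now-frame cm [ 1.35 29.68 -1.5 ]  shift after-turn frame cm [ 1.46 29.48 -3.68]
```

arm_command(
  series=[
    [[0.074,0.015,0.002,0,2.5,0,0.7],[0,0,0,0,4.5,-0.6,0.7],[0,0,0,0,4.5,-0.6,0.7],[0,0,0,0,4.5,-0.6,0.7],[0,0,0,0,4.5,-0.6,0.7],[0,0,0,0,4.5,-0.6,0.7],[0,0,0,0,3.0,-0.5,0.7],[0,0,0,0,1.2,0,0.7],[0,0,0,0,0.3,0,0.7]],
  ],
)

```text
time: 21.3
tool_pos: [0.6902, -0.0107, 0.1337]
tcp_rot: [1.912, 0.522, -1.944]
wrist_force: [0.3, -0.1, 0.3]
width: 0.698
```

```bash
python3 plan.py .693 -.0015 .07 -59.8
python3 - <<'E'
from h import *
cam('wrist','w12')
E
```

```text
opt 0 turn(tool) rad [-0.003  0.014  0.008] deg 1.0
 opt 180 turn(tool) rad [ 3.139  0.013 -0.022] deg 179.9
now [ 0.6902 -0.0107  0.1337] jaw -59.9 tilt 0.95 q [-0.05  0.37  1.65 -0.    1.14  1.  ] t 21.3 F [ 0.3 -0.1  0.3] w 0.698
shift now-frame cm [ 6.36 -0.6  -0.79]  shift after-turn frame cm [ 6.37 -0.65 -0.71]
```

View pics/w12.png

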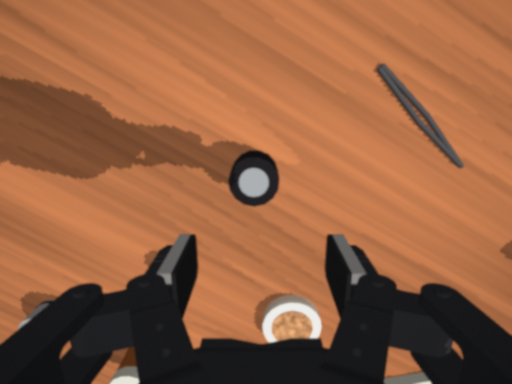

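```bash
python3 - <<'E'
from h import *
z=load('w12');print(ray(z,254,183,.044))
E
python3 plan.py .693 -.0015 .05 -59.8
```

```text
[ 0.6927073  -0.00282094  0.044     ]
 opt 0 turn(tool) rad [-0.002  0.015  0.008] deg 1.0
 opt 180 turn(tool) rad [ 3.139  0.013 -0.023] deg 179.9
now [ 0.6899 -0.0104  0.1336] jaw -59.9 tilt 0.96 q [-0.05  0.37  1.65 -0.    1.14  1.  ] t 21.35 F [-0.2  0.3 -0.7] w 0.698
shift now-frame cm [ 8.35 -0.55 -0.84]  shift after-turn frame cm [ 8.36 -0.62 -0.72]
```

arm_command(
  series=[
    [[-0.002,0.015,0.008,0.8,-0.6,-0.7,0.7],[0,0,0,2.5,0,0,0.7],[0,0,0,2.5,0,0,0.7],[0,0,0,2.0,0,0,0.7],[0,0,0,0,0,0,0.7]],
  ],
)

```text
time: 21.85
tool_pos: [0.6879, 0.0064, 0.0538]
tcp_rot: [1.921, 0.528, -1.924]
wrist_force: [-0.8, 0.1, -0.1]
width: 0.704
```

```bash
python3 plan.py .693 -.002 .014 -59.8
```

```text
opt 0 turn(tool) rad [0.005 0.    0.004] deg 0.4
 opt 180 turn(tool) rad [-3.136e+00 -6.000e-03  1.000e-03] deg 179.7
now [0.6879 0.0064 0.0538] jaw -59.5 tilt 0.23 q [-0.03  0.44  1.72  0.    0.99  1.01] t 21.85 F [-0.8  0.1 -0.1] w 0.704
shift now-frame cm [ 3.97  1.   -0.02]  shift after-turn frame cm [ 3.98  0.99 -0.02]
```

arm_command(
  series=[
    [[0.005,0,0.004,0,1.0,0,0.7],[0,0,0,0,0,0,0.7]],
  ],
)

```text
time: 22.05
tool_pos: [0.6922, -0.0003, 0.0547]
tcp_rot: [1.922, 0.522, -1.924]
wrist_force: [0.8, 0.3, 0.5]
width: 0.703
```

```bash
python3 plan.py .693 -.002 .014 -59.8
```

```text
opt 0 turn(tool) rad [0.003 0.001 0.   ] deg 0.2
 opt 180 turn(tool) rad [-3.139e+00 -0.000e+00  1.000e-03] deg 179.8
now [ 6.922e-01 -3.000e-04  5.470e-02] jaw -59.6 tilt 0.05 q [-0.04  0.44  1.71 -0.    0.99  1.  ] t 22.05 F [0.8 0.3 0.5] w 0.703
shift now-frame cm [4.07 0.19 0.02]  shift after-turn frame cm [4.07 0.19 0.02]
```

arm_command(
  series=[
    [[0,0,0,1.0,0.15,0,0.7],[0,0,0,1.3,0,0,0.7],[0,0,0,1.0,0,0,0.7],[0,0,0,0.5,0,0,0.7],[0,0,0,0.2,0,0,0.7]],
  ],
)

```text
time: 22.55
tool_pos: [0.6958, -0.0019, 0.0154]
tcp_rot: [1.928, 0.52, -1.918]
wrist_force: [0.2, -0.5, 0.8]
width: 0.702
```

```bash
python3 plan.py .693 -.002 .014 -59.8
```

```text
opt 0 turn(tool) rad [ 0.002 -0.004 -0.003] deg 0.3
 opt 180 turn(tool) rad [-3.139  0.004 -0.007] deg 179.9
now [ 0.6958 -0.0019  0.0154] jaw -59.7 tilt 0.3 q [-0.04  0.49  1.72  0.    0.92  1.  ] t 22.55 F [ 0.2 -0.5  0.8] w 0.702
shift now-frame cm [ 0.13 -0.13  0.25]  shift after-turn frame cm [ 0.14 -0.13  0.25]
```

arm_command(
  series=[
    [[0.002,-0.004,-0.003,0.05,-0.1,0.25,0.6],[0,0,0,0,0,0,0.5],[0,0,0,0,0,0,0.25],[0,0,0,0,0,0,0.25],[0,0,0,0,0,0,0.25]],
  ],
  newtons=40,
)

```text
time: 23.05
tool_pos: [0.6927, -0.0024, 0.0145]
tcp_rot: [1.924, 0.52, -1.926]
wrist_force: [-0.2, 0.2, -1.0]
width: 0.434
```

```bash
python3 plan.py .693 -.002 .014 -59.8
```

```text
opt 0 turn(tool) rad [-0.     0.     0.001] deg 0.1
 opt 180 turn(tool) rad [ 3.142e+00  1.000e-03 -1.000e-03] deg 180.0
now [ 0.6927 -0.0024  0.0145] jaw -59.8 tilt 0.06 q [-0.04  0.49  1.73  0.    0.93  1.  ] t 23.05 F [-0.2  0.2 -1. ] w 0.434
shift now-frame cm [ 0.05 -0.02 -0.04]  shift after-turn frame cm [ 0.05 -0.02 -0.04]
```

arm_command(
  series=[
    [[0,0,0,-1.0,0,0,0.25],[0,0,0,-2.5,0,0,0.25],[0,0,0,-4.0,0,0,0.25],[0,0,0,-3.5,0,0,0.25],[0,0,0,-0.5,-1.0,0,0.25],[0,0,0,0,-2.5,0,0.25]],
  ],
)

```text
time: 23.65
tool_pos: [0.675, 0.0264, 0.135]
tcp_rot: [1.925, 0.517, -1.928]
wrist_force: [-0.3, 0.1, -2.0]
width: 0.437
```

```bash
python3 plan.py .4473 .2441 .13 -59.8
python3 - <<'E'
from h import *
z=load('w11')
c=np.array([.5043,.2773]);L=np.array([.8645,.5026]);N=np.array([-L[1],L[0]])
for u,v,h in [(228,115,.012),(227,230,.012),(298,116,.012),(298,230,.012),(156,230,.012),(369,230,.012),(242,138,.044),(282,138,.044),(282,230,.044),(242,230,.044)]:
    p=ray(z,u,v,h)[:2]-c; print(u,v,'tray xy',(p@L).round(4),(p@N).round(4))
E
```

```text
opt 0 turn(tool) rad [-0.003  0.001  0.001] deg 0.2
 opt 180 turn(tool) rad [ 3.139e+00  1.000e-03 -2.000e-03] deg 179.8
now [0.675  0.0264 0.135 ] jaw -60.0 tilt 0.09 q [0.   0.34 1.69 0.   1.11 1.05] t 23.65 F [-0.3  0.1 -2. ] w 0.437
shift now-frame cm [  0.54 -30.25   8.82]  shift after-turn frame cm [  0.5  -30.27   8.73]
228 115 tray xy -0.0302 0.0527
227 230 tray xy -0.034 -0.0527
298 116 tray xy 0.0293 0.0519
298 230 tray xy 0.0326 -0.0527
156 230 tray xy -0.1009 -0.0529
369 230 tray xy 0.0996 -0.0529
242 138 tray xy -0.0168 0.0373
282 138 tray xy 0.0139 0.0374
282 230 tray xy 0.0153 -0.0389
242 230 tray xy -0.018 -0.0389
```

arm_command(
  series=[
    [[0,0,0,0,-4.0,1.2,0.25],[0,0,0,0,-4.4,1.3,0.25],[0,0,0,0,-4.4,1.3,0.25],[0,0,0,0,-4.4,1.3,0.25],[0,0,0,0,-4.4,1.3,0.25],[0,0,0,0,-4.0,1.2,0.25],[0,0,0,0,-2.5,0.7,0.25],[0,0,0,0,-1.0,0.3,0.25],[0,0,0,0,0,0,0.25]],
  ],
)

```text
time: 24.55
tool_pos: [0.4401, 0.2448, 0.1323]
tcp_rot: [1.924, 0.52, -1.929]
wrist_force: [0.6, 0.7, -0.3]
width: 0.434
```

```bash
python3 plan.py .4473 .2441 .07 -59.8
```

```text
opt 0 turn(tool) rad [-0.002  0.002  0.002] deg 0.2
 opt 180 turn(tool) rad [ 3.14e+00  4.00e-03 -3.00e-03] deg 179.9
now [0.4401 0.2448 0.1323] jaw -59.9 tilt 0.19 q [0.46 0.03 2.07 0.   1.05 1.5 ] t 24.55 F [ 0.6  0.7 -0.3] w 0.434
shift now-frame cm [ 6.23  0.44 -0.6 ]  shift after-turn frame cm [ 6.23  0.42 -0.58]
```

arm_command(
  series=[
    [[0,0,0,0.5,0.4,-0.6,0.25],[0,0,0,2.0,0,0,0.25],[0,0,0,2.5,0,0,0.25],[0,0,0,1.2,0,0,0.25],[0,0,0,0,0,0,0.25]],
  ],
)

```text
time: 25.05
tool_pos: [0.4546, 0.2417, 0.0685]
tcp_rot: [1.931, 0.515, -1.925]
wrist_force: [-0.3, -0.6, -0.8]
width: 0.435
```

```bash
python3 plan.py .4473 .2441 .0185 -59.8
```

```text
opt 0 turn(tool) rad [-0.006 -0.003 -0.   ] deg 0.4
 opt 180 turn(tool) rad [ 3.136e+00 -1.000e-03  5.000e-03] deg 179.7
now [0.4546 0.2417 0.0685] jaw -60.1 tilt 0.17 q [ 0.44  0.12  2.1  -0.    0.92  1.49] t 25.05 F [-0.3 -0.6 -0.8] w 0.435
shift now-frame cm [ 5.   -0.57  0.53]  shift after-turn frame cm [ 5.   -0.57  0.51]
```

arm_command(
  series=[
    [[-0.006,-0.003,0,0.7,-0.5,0.5,0.25],[0,0,0,1.5,0,0,0.25],[0,0,0,1.5,0,0,0.25],[0,0,0,0.5,0,0,0.25],[0,0,0,0,0,0,0.25]],
  ],
)

```text
time: 25.55
tool_pos: [0.4511, 0.2436, 0.0274]
tcp_rot: [1.93, 0.518, -1.922]
wrist_force: [-0.5, -0.1, -1.3]
width: 0.435
```

```bash
python3 plan.py .4473 .2441 .0185 -59.8
```

```text
opt 0 turn(tool) rad [-0.002 -0.004 -0.001] deg 0.3
 opt 180 turn(tool) rad [ 3.14e+00 -1.00e-03  6.00e-03] deg 179.9
now [0.4511 0.2436 0.0274] jaw -59.9 tilt 0.24 q [ 0.45  0.18  2.13 -0.    0.83  1.49] t 25.55 F [-0.5 -0.1 -1.3] w 0.435
shift now-frame cm [ 0.88 -0.24  0.3 ]  shift after-turn frame cm [ 0.89 -0.24  0.3 ]
```

arm_command(
  series=[
    [[-0.002,-0.004,-0.001,0.4,-0.2,0.3,0.25],[0,0,0,0.3,0,0,0.25],[0,0,0,0.15,0,0,0.25]],
  ],
)

```text
time: 25.85
tool_pos: [0.4488, 0.2447, 0.0205]
tcp_rot: [1.928, 0.521, -1.921]
wrist_force: [-0.3, 1.0, -0.8]
width: 0.433
```

arm_command(
  series=[
    [[0,0,0,0.2,0,0,0.25],[0,0,0,0.15,0,0,0.25]],
  ],
)

```text
time: 26.05
tool_pos: [0.4494, 0.2451, 0.0179]
tcp_rot: [1.929, 0.521, -1.92]
wrist_force: [-4.6, -2.8, 13.8]
width: 0.433
```

```bash
python3 plan.py .4473 .2441 .0185 -59.8
```

```text
opt 0 turn(tool) rad [ 0.001 -0.005 -0.   ] deg 0.3
 opt 180 turn(tool) rad [-3.141  0.    -0.007] deg 180.0
now [0.4494 0.2451 0.0179] jaw -59.8 tilt 0.27 q [0.45 0.19 2.13 0.   0.81 1.49] t 26.05 F [-4.6 -2.8 13.8] w 0.433
shift now-frame cm [-0.06 -0.02  0.23]  shift after-turn frame cm [-0.06 -0.02  0.23]
```

Floor contact. Release and rise.

arm_command(
  series=[
    [[0,0,0,0,0,0,0.55],[0,0,0,0,0,0,0.65],[0,0,0,0,0,0,0.65],[0,0,0,-1.5,0,0,0.65],[0,0,0,-3.0,0,0,0.65],[0,0,0,-4.0,0,0,0.7],[0,0,0,-4.0,0,0,0.8],[0,0,0,0,0,0,0.8]],
  ],
)

```text
time: 26.85
tool_pos: [0.4483, 0.2444, 0.1461]
tcp_rot: [1.926, 0.52, -1.923]
wrist_force: [1.2, 1.0, 0.4]
width: 0.794
```

```bash
python3 plan.py .459 -.003 .14 41.7
python3 - <<'E'
from h import *
cam('wrist','w13');cam('top','t13')
im=load('t13')['im']
a=cv2.resize(im[150:250,55:135],None,fx=4,fy=4,interpolation=cv2.INTER_CUBIC)
b=cv2.resize(load('w13')['im'],(480,400))
cv2.imwrite('pics/c13.png',np.hstack([a,b]))
E
```

```text
opt 0 turn(tool) rad [-1.771e+00 -1.000e-03 -2.000e-03] deg 101.5
 opt 180 turn(tool) rad [ 1.371e+00 -2.000e-03  1.000e-03] deg 78.5
now [0.4483 0.2444 0.1461] jaw -59.8 tilt 0.11 q [0.45 0.02 2.04 0.   1.07 1.49] t 26.85 F [1.2 1.  0.4] w 0.794
shift now-frame cm [ 0.58 21.92 11.53]  shift after-turn frame cm [  0.61  15.66 -19.18]
```

View pics/c13.png

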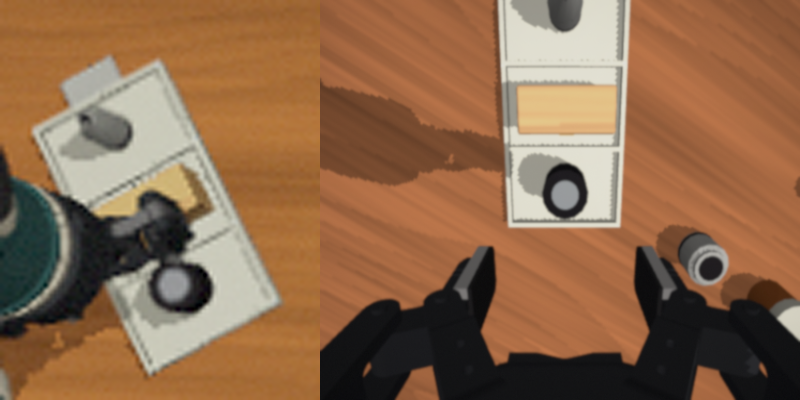

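All three in tray3 are upright and inside their compartments: nose (565,15), box (566,110), eyepiece (565,190) in the right-hand panel. Next is the jar.

arm_command(
  series=[
    [[-0.145,0,0,0,2.0,0,0.8],[-0.145,0,0,0,2.0,0,0.8],[-0.145,0,0,0,0,0,0.8],[-0.145,0,0,0,0,0,0.8],[-0.145,0,0,0,0,0,0.8],[-0.145,0,0,0,0,0,0.8],[-0.145,0,0,0,0,0,0.8],[-0.145,0,0,0,0,0,0.8],[-0.145,0,0,0,0,0,0.8],[-0.145,0,0,0,0,0,0.8]],
  ],
)

```text
time: 27.95
tool_pos: [0.4535, 0.2025, 0.1185]
tcp_rot: [0.84, 1.418, -0.899]
wrist_force: [-0.6, -0.7, 0.3]
width: 0.799
```

arm_command(
  series=[
    [[-0.145,0,0,0,0,0,0.8],[-0.145,0,0,0,0,0,0.8],[-0.03,0,0,0,0,0,0.8]],
  ],
)

```text
time: 28.25
tool_pos: [0.4483, 0.2004, 0.1112]
tcp_rot: [0.581, 1.525, -0.645]
wrist_force: [0.0, 0.4, 0.6]
width: 0.8
```

```bash
python3 plan.py .459 -.003 .14 41.7
```

```text
opt 0 turn(tool) rad [ 0.063 -0.021  0.053] deg 4.9
 opt 180 turn(tool) rad [-3.077 -0.081 -0.033] deg 176.4
now [0.4483 0.2004 0.1112] jaw 45.3 tilt 3.26 q [ 0.37  0.06  2.07 -0.    1.06 -0.42] t 28.25 F [0.  0.4 0.6] w 0.8
shift now-frame cm [ -2.51 -13.85  15.  ]  shift after-turn frame cm [ -2.88 -12.74  15.9 ]
```

arm_command(
  series=[
    [[0.063,-0.021,0.053,-1.0,-1.0,1.2,0.8],[0,0,0,-0.5,-2.8,3.5,0.8],[0,0,0,0,-2.8,3.5,0.8],[0,0,0,0,-2.8,3.5,0.8],[0,0,0,0,-2.0,2.6,0.8],[0,0,0,0,-0.9,1.1,0.8],[0,0,0,0,0,0,0.8]],
  ],
)

```text
time: 28.95
tool_pos: [0.4497, -0.003, 0.1114]
tcp_rot: [0.649, 1.49, -0.668]
wrist_force: [0.1, 0.3, 0.1]
width: 0.803
```

```bash
python3 plan.py .459 -.003 .07 41.7
python3 - <<'E'
from h import *
cam('wrist','w14')
E
```

```text
opt 0 turn(tool) rad [ 0.002 -0.014  0.019] deg 1.4
 opt 180 turn(tool) rad [-3.139 -0.03  -0.022] deg 179.9
now [ 0.4497 -0.003   0.1114] jaw 41.8 tilt 1.35 q [-0.06 -0.04  2.18 -0.    1.03 -0.79] t 28.95 F [0.1 0.3 0.1] w 0.803
shift now-frame cm [4.11 0.77 0.68]  shift after-turn frame cm [4.14 0.7  0.62]
```

View pics/w14.png

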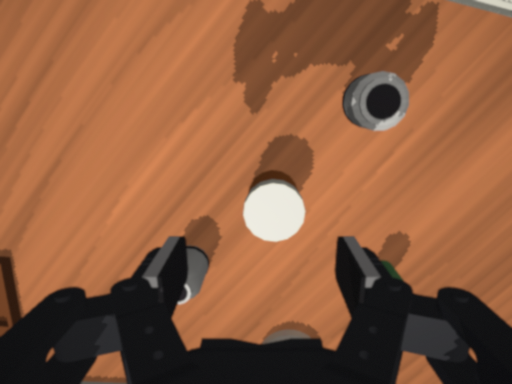

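```bash
python3 - <<'E'
from h import *
z=load('w14');print(ray(z,274,211,.048),ray(z,383,101,.040))
E
python3 plan.py .459 -.003 .024 41.7
```

```text
[ 0.4571191  -0.00099031  0.048     ] [0.46062644 0.09765022 0.04      ]
 opt 0 turn(tool) rad [ 0.003 -0.015  0.019] deg 1.4
 opt 180 turn(tool) rad [-3.138 -0.03  -0.023] deg 179.8
now [ 0.4493 -0.0022  0.1112] jaw 41.9 tilt 1.39 q [-0.06 -0.04  2.18 -0.    1.03 -0.79] t 29.0 F [ 0.3 -0.3 -0. ] w 0.796
shift now-frame cm [8.69 0.84 0.83]  shift after-turn frame cm [8.72 0.67 0.7 ]
```

arm_command(
  series=[
    [[0.002,-0.014,0.019,0.3,0.7,0.6,0.8],[0,0,0,0.5,0,0,0.8],[0,0,0,0,0,0,0.8]],
  ],
)

```text
time: 29.3
tool_pos: [0.4558, 0.0001, 0.0993]
tcp_rot: [0.657, 1.476, -0.659]
wrist_force: [0.1, 0.2, -0.4]
width: 0.802
```

```bash
python3 plan.py .459 -.003 .024 41.7
```

```text
opt 0 turn(tool) rad [ 0.002 -0.006  0.004] deg 0.4
 opt 180 turn(tool) rad [-3.14  -0.006 -0.009] deg 179.9
now [4.558e-01 1.000e-04 9.930e-02] jaw 41.8 tilt 0.4 q [-0.06 -0.02  2.18  0.    0.99 -0.79] t 29.3 F [ 0.1  0.2 -0.4] w 0.802
shift now-frame cm [7.53 0.06 0.49]  shift after-turn frame cm [7.53 0.03 0.44]
```

Jar centre is about (.458,−.002). I'll descend to TCP 24 mm to grip the lid.

arm_command(
  series=[
    [[0,-0.006,0.004,1.0,0,0.3,0.8],[0,0,0,2.5,0,0,0.8],[0,0,0,2.0,0,0,0.8],[0,0,0,0.8,0,0,0.8],[0,0,0,0,0,0,0.8]],
  ],
)

```text
time: 29.8
tool_pos: [0.4571, 0.0003, 0.0324]
tcp_rot: [0.653, 1.471, -0.653]
wrist_force: [-0.9, -0.0, -0.1]
width: 0.799
```

```bash
python3 plan.py .458 -.002 .024 41.7
```

```text
opt 0 turn(tool) rad [ 0.007 -0.     0.   ] deg 0.4
 opt 180 turn(tool) rad [-3.135e+00 -0.000e+00 -1.000e-03] deg 179.6
now [4.571e-01 3.000e-04 3.240e-02] jaw 42.1 tilt 0.02 q [-0.05  0.08  2.23  0.    0.83 -0.79] t 29.8 F [-0.9 -0.  -0.1] w 0.799
shift now-frame cm [ 0.84 -0.09  0.23]  shift after-turn frame cm [ 0.84 -0.09  0.23]
```

arm_command(
  series=[
    [[0,0,0,0.5,-0.1,0.2,0.7],[0,0,0,0.3,0,0,0.6],[0,0,0,0.1,0,0,0.55],[0,0,0,0,0,0,0.55]],
  ],
)

```text
time: 30.2
tool_pos: [0.4594, -0.0018, 0.0243]
tcp_rot: [0.654, 1.468, -0.652]
wrist_force: [-0.6, 0.0, 0.1]
width: 0.551
```

arm_command(
  series=[
    [[0,0,0,0,0,0,0.3],[0,0,0,0,0,0,0.3],[0,0,0,0,0,0,0.3],[0,0,0,0,0,0,0.3]],
  ],
  newtons=45,
)

```text
time: 30.6
tool_pos: [0.4603, -0.002, 0.0255]
tcp_rot: [0.654, 1.466, -0.651]
wrist_force: [-0.7, 0.0, -0.7]
width: 0.474
```

```bash
python3 plan.py .458 -.002 .024 41.7
```

```text
opt 0 turn(tool) rad [ 0.007  0.003 -0.003] deg 0.5
 opt 180 turn(tool) rad [-3.135  0.005  0.005] deg 179.6
now [ 0.4603 -0.002   0.0255] jaw 42.1 tilt 0.27 q [-0.06  0.09  2.23  0.    0.81 -0.79] t 30.6 F [-0.7  0.  -0.7] w 0.474
shift now-frame cm [ 0.15 -0.17 -0.16]  shift after-turn frame cm [ 0.15 -0.17 -0.16]
```

arm_command(
  series=[
    [[0,0,0,-1.0,0,0,0.3],[0,0,0,-2.5,0,0,0.3],[0,0,0,-4.0,0,0,0.3],[0,0,0,-3.5,0,0,0.3],[0,0,0,0,0,0,0.3]],
  ],
)

```text
time: 31.1
tool_pos: [0.458, -0.0019, 0.1401]
tcp_rot: [0.653, 1.47, -0.653]
wrist_force: [1.3, -0.1, -0.4]
width: 0.473
```

```bash
python3 plan.py .5565 -.3166 .14 41.7
python3 - <<'E'
from h import *
cam('wrist','w15')
cam('scene','s15')
z=load('s15');a=cv2.resize(z['im'][110:230,240:360],(400,400),interpolation=cv2.INTER_CUBIC)
cv2.imwrite('pics/c15.png',np.hstack([a,cv2.resize(load('w15')['im'],(400,400))]))
E
```

```text
opt 0 turn(tool) rad [ 0.007  0.    -0.001] deg 0.4
 opt 180 turn(tool) rad [-3.135e+00  1.000e-03  0.000e+00] deg 179.6
now [ 0.458  -0.0019  0.1401] jaw 42.1 tilt 0.04 q [-0.06 -0.07  2.15  0.    1.07 -0.79] t 31.1 F [ 1.3 -0.1 -0.4] w 0.473
shift now-frame cm [ 1.000e-02 -1.379e+01  2.996e+01]  shift after-turn frame cm [ 1.000e-02 -1.359e+01  3.005e+01]
```

View pics/c15.png

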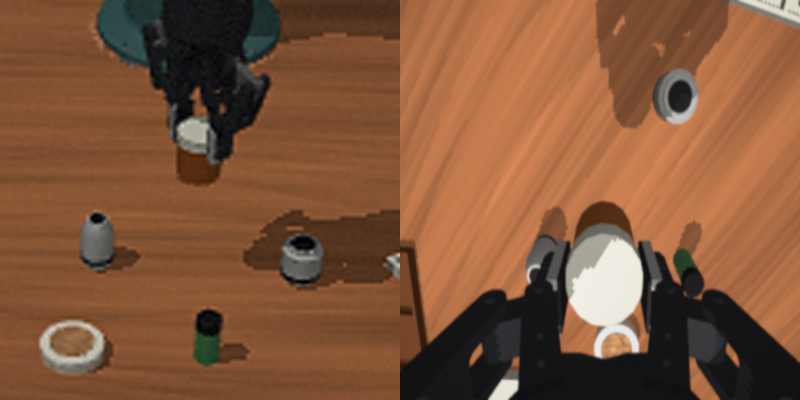

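The jar is lifted level. I'll carry it to tray2's tab compartment.

arm_command(
  series=[
    [[0.007,0,0,0,-0.9,2.0,0.3],[0,0,0,0,-1.9,4.2,0.3],[0,0,0,0,-1.9,4.2,0.3],[0,0,0,0,-1.9,4.2,0.3],[0,0,0,0,-1.9,4.2,0.3],[0,0,0,0,-1.9,4.2,0.3],[0,0,0,0,-1.5,3.4,0.3],[0,0,0,0,-0.8,2.0,0.3],[0,0,0,0,-0.2,0.5,0.3],[0,0,0,0,0,0,0.3]],
  ],
)

```text
time: 32.2
tool_pos: [0.5402, -0.3084, 0.1105]
tcp_rot: [0.66, 1.511, -0.661]
wrist_force: [0.4, 0.9, -0.4]
width: 0.47
```

```bash
python3 plan.py .5565 -.3166 .07 41.7
python3 - <<'E'
from h import *
cam('wrist','w16')
E
```

```text
opt 0 turn(tool) rad [ 0.002 -0.037  0.017] deg 2.3
 opt 180 turn(tool) rad [-3.139 -0.027 -0.058] deg 179.9
now [ 0.5402 -0.3084  0.1105] jaw 41.8 tilt 2.34 q [-0.56  0.29  1.81 -0.01  1.09 -1.28] t 32.2 F [ 0.4  0.9 -0.4] w 0.47
shift now-frame cm [3.98 0.73 1.85]  shift after-turn frame cm [4.05 0.67 1.7 ]
```

View pics/w16.png

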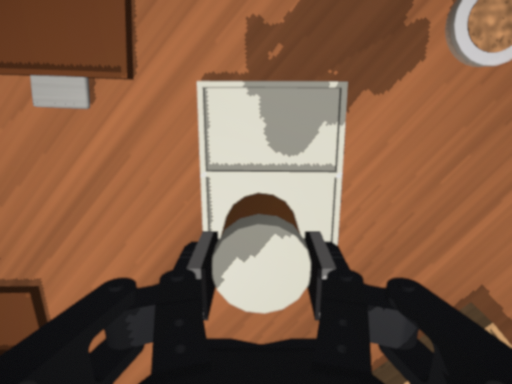

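Run:
```python
from h import *
z=load('w16')
c=np.array([.5346,-.292]);L=np.array([.6647,-.7471]);N=np.array([-L[1],L[0]])
for u,v in [(199,82),(347,82),(203,171),(341,172)]:
    p=ray(z,u,v,.012)[:2]-c; print(u,v,'tray xy',(p@L).round(4),(p@N).round(4))
```

```text
199 82 tray xy -0.0666 -0.0535
347 82 tray xy -0.0669 0.0518
203 171 tray xy -0.0019 -0.053
341 172 tray xy -0.0019 0.0514
```

arm_command(
  series=[
    [[0.002,-0.037,0.017,0.2,0.6,1.7,0.3],[0,0,0,0,0,0,0.3],[0,0,0,0,0,0,0.3]],
  ],
)

```text
time: 32.55
tool_pos: [0.553, -0.311, 0.1052]
tcp_rot: [0.658, 1.477, -0.655]
wrist_force: [-0.5, 0.8, -0.1]
width: 0.474
```

```bash
python3 plan.py .5565 -.3166 .03 41.7
```

```text
opt 0 turn(tool) rad [ 0.004 -0.007  0.001] deg 0.5
 opt 180 turn(tool) rad [-3.138e+00 -2.000e-03 -1.200e-02] deg 179.8
now [ 0.553  -0.311   0.1052] jaw 41.9 tilt 0.43 q [-0.55  0.3   1.81  0.    1.05 -1.28] t 32.55 F [-0.5  0.8 -0.1] w 0.474
shift now-frame cm [ 7.51 -0.1   0.7 ]  shift after-turn frame cm [ 7.52 -0.11  0.65]
```

arm_command(
  series=[
    [[0.004,-0.007,0.001,1.0,-0.1,0.65,0.3],[0,0,0,2.2,0,0,0.3],[0,0,0,2.0,0,0,0.3],[0,0,0,0.8,0,0,0.3],[0,0,0,0,0,0,0.3]],
  ],
)

```text
time: 33.05
tool_pos: [0.5562, -0.3138, 0.0433]
tcp_rot: [0.656, 1.47, -0.657]
wrist_force: [-0.2, -0.1, -1.3]
width: 0.475
```

```bash
python3 plan.py .5565 -.3166 .0295 41.7
```

```text
opt 0 turn(tool) rad [ 0.003 -0.     0.001] deg 0.2
 opt 180 turn(tool) rad [-3.139e+00 -1.000e-03 -0.000e+00] deg 179.9
now [ 0.5562 -0.3138  0.0433] jaw 41.8 tilt 0.04 q [-0.55  0.37  1.84 -0.    0.93 -1.28] t 33.05 F [-0.2 -0.1 -1.3] w 0.475
shift now-frame cm [ 1.38 -0.17  0.22]  shift after-turn frame cm [ 1.38 -0.17  0.22]
```

arm_command(
  series=[
    [[0,0,0,0.6,-0.15,0.2,0.3],[0,0,0,0.5,0,0,0.3],[0,0,0,0.25,0,0,0.3]],
  ],
)

```text
time: 33.35
tool_pos: [0.5576, -0.317, 0.0307]
tcp_rot: [0.655, 1.467, -0.657]
wrist_force: [-0.5, -0.4, -2.3]
width: 0.472
```

arm_command(
  series=[
    [[0,0,0,0.2,0,0,0.3],[0,0,0,0.15,0,0,0.3]],
  ],
)

```text
time: 33.55
tool_pos: [0.5582, -0.3177, 0.0289]
tcp_rot: [0.655, 1.466, -0.657]
wrist_force: [-4.9, 2.5, 11.9]
width: 0.474
```

```bash
python3 plan.py .5565 -.3166 .0295 41.7
```

```text
opt 0 turn(tool) rad [ 0.003  0.004 -0.   ] deg 0.3
 opt 180 turn(tool) rad [-3.139  0.     0.006] deg 179.8
now [ 0.5582 -0.3177  0.0289] jaw 41.9 tilt 0.2 q [-0.56  0.39  1.84 -0.    0.91 -1.29] t 33.55 F [-4.9  2.5 11.9] w 0.474
shift now-frame cm [-0.06 -0.05 -0.2 ]  shift after-turn frame cm [-0.06 -0.06 -0.2 ]
```

Contact. Release and rise.

arm_command(
  series=[
    [[0,0,0,0,0,0,0.55],[0,0,0,0,0,0,0.65],[0,0,0,0,0,0,0.7],[0,0,0,-1.5,0,0,0.7],[0,0,0,-3.0,0,0,0.7],[0,0,0,-4.0,0,0,0.7],[0,0,0,-3.0,0,0,0.7],[0,0,0,0,0,0,0.7]],
  ],
)

```text
time: 34.35
tool_pos: [0.5585, -0.3178, 0.1522]
tcp_rot: [0.655, 1.464, -0.657]
wrist_force: [0.6, 0.2, 0.8]
width: 0.699
```

```bash
python3 plan.py .4615 .098 .14 41.7
python3 - <<'E'
from h import *
cam('wrist','w17')
E
```

```text
opt 0 turn(tool) rad [ 0.003  0.005 -0.001] deg 0.3
 opt 180 turn(tool) rad [-3.139e+00  1.000e-03  8.000e-03] deg 179.8
now [ 0.5585 -0.3178  0.1522] jaw 41.9 tilt 0.31 q [-0.56  0.26  1.76 -0.    1.12 -1.29] t 34.35 F [0.6 0.2 0.8] w 0.699
shift now-frame cm [  1.03  20.51 -37.45]  shift after-turn frame cm [  1.22  20.41 -37.5 ]
```

View pics/w17.png

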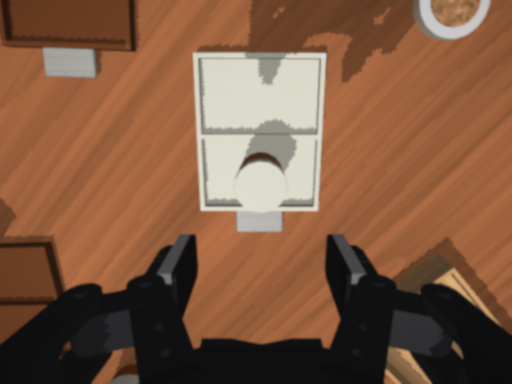

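The jar stands in the tab compartment at (262,185). Last is the short objective.

arm_command(
  series=[
    [[0,0.005,0,0,1.0,-2.0,0.7],[0,0,0,0,2.3,-4.2,0.7],[0,0,0,0,2.3,-4.2,0.7],[0,0,0,0,2.3,-4.2,0.7],[0,0,0,0,2.3,-4.2,0.7],[0,0,0,0,2.3,-4.2,0.7],[0,0,0,0,2.3,-4.2,0.7],[0,0,0,0,2.3,-4.2,0.7],[0,0,0,0,1.8,-3.5,0.7],[0,0,0,0,1.0,-2.0,0.7]],
  ],
)

```text
time: 35.4
tool_pos: [0.4425, 0.1048, 0.1396]
tcp_rot: [0.662, 1.493, -0.667]
wrist_force: [0.2, 0.9, 0.1]
width: 0.695
```

```bash
python3 plan.py .4615 .098 .14 41.7
```

```text
opt 0 turn(tool) rad [-0.005 -0.022  0.013] deg 1.5
 opt 180 turn(tool) rad [3.137 0.021 0.034] deg 179.7
now [0.4425 0.1048 0.1396] jaw 41.4 tilt 1.46 q [ 0.17 -0.06  2.14  0.01  1.09 -0.56] t 35.4 F [0.2 0.9 0.1] w 0.695
shift now-frame cm [-0.1   0.97  1.76]  shift after-turn frame cm [-0.04  0.97  1.77]
```

arm_command(
  series=[
    [[-0.005,-0.022,0.013,0,0.9,1.7,0.7],[0,0,0,1.5,0,0,0.7],[0,0,0,2.0,0,0,0.7],[0,0,0,0.8,0,0,0.7],[0,0,0,0,0,0,0.7]],
  ],
)

```text
time: 35.9
tool_pos: [0.4543, 0.1009, 0.0898]
tcp_rot: [0.648, 1.477, -0.656]
wrist_force: [-0.1, 1.0, 0.1]
width: 0.701
```

```bash
python3 plan.py .4615 .098 .06 41.7
python3 - <<'E'
from h import *
cam('wrist','w18')
E
```

```text
opt 0 turn(tool) rad [ 0.009 -0.003  0.007] deg 0.7
 opt 180 turn(tool) rad [-3.132 -0.01  -0.005] deg 179.5
now [0.4543 0.1009 0.0898] jaw 42.2 tilt 0.42 q [ 0.17  0.01  2.17 -0.    0.97 -0.57] t 35.9 F [-0.1  1.   0.1] w 0.701
shift now-frame cm [2.98 0.36 0.71]  shift after-turn frame cm [2.98 0.34 0.7 ]
```

View pics/w18.png

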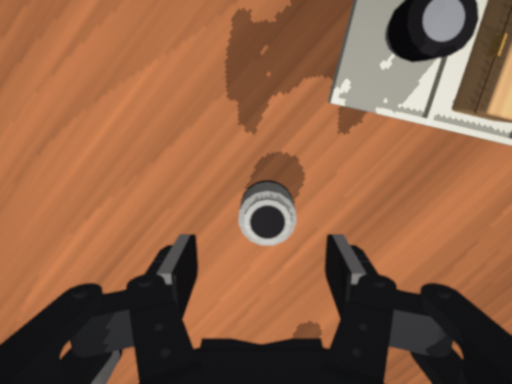

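Run:
```python
from h import *
z=load('w18');print(ray(z,268,222,.040))
```

```text
[0.46130457 0.09836508 0.04      ]
```

arm_command(
  series=[
    [[0.009,-0.003,0.007,0.2,0.35,0.7,0.7],[0,0,0,0.5,0,0,0.7],[0,0,0,0,0,0,0.7]],
  ],
)

```text
time: 36.25
tool_pos: [0.4638, 0.0972, 0.0842]
tcp_rot: [0.661, 1.465, -0.658]
wrist_force: [0.5, -0.1, -0.1]
width: 0.699
```

```bash
python3 plan.py .4615 .098 .01 41.7
```

```text
opt 0 turn(tool) rad [-0.002  0.002 -0.003] deg 0.2
 opt 180 turn(tool) rad [ 3.14e+00 -5.00e-03 -3.00e-03] deg 179.9
now [0.4638 0.0972 0.0842] jaw 41.6 tilt 0.22 q [ 0.15  0.03  2.17  0.    0.94 -0.57] t 36.25 F [ 0.5 -0.1 -0.1] w 0.699
shift now-frame cm [ 7.41 -0.15 -0.23]  shift after-turn frame cm [ 7.42 -0.12 -0.22]
```

arm_command(
  series=[
    [[0,0,0,1.2,-0.1,-0.2,0.7],[0,0,0,2.2,0,0,0.7],[0,0,0,2.0,0,0,0.7],[0,0,0,0.8,0,0,0.7],[0,0,0,0,0,0,0.7]],
  ],
)

```text
time: 36.75
tool_pos: [0.4636, 0.0982, 0.0204]
tcp_rot: [0.664, 1.461, -0.656]
wrist_force: [-0.3, -0.2, 0.2]
width: 0.696
```

```bash
python3 plan.py .4615 .098 .01 41.7
```

```text
opt 0 turn(tool) rad [-0.003  0.004 -0.007] deg 0.5
 opt 180 turn(tool) rad [ 3.139 -0.011 -0.007] deg 179.8
now [0.4636 0.0982 0.0204] jaw 41.5 tilt 0.47 q [ 0.16  0.12  2.21  0.    0.8  -0.57] t 36.75 F [-0.3 -0.2  0.2] w 0.696
shift now-frame cm [ 1.03 -0.18 -0.13]  shift after-turn frame cm [ 1.04 -0.17 -0.13]
```

arm_command(
  series=[
    [[-0.003,0.004,-0.007,0.5,-0.15,-0.1,0.7],[0,0,0,0.4,0,0,0.6],[0,0,0,0.15,0,0,0.5],[0,0,0,0,0,0,0.5]],
  ],
)

```text
time: 37.15
tool_pos: [0.4631, 0.0983, 0.0106]
tcp_rot: [0.658, 1.467, -0.657]
wrist_force: [-0.0, 0.5, 0.5]
width: 0.5
```

arm_command(
  series=[
    [[0,0,0,0,0,0,0.25],[0,0,0,0,0,0,0.25],[0,0,0,0,0,0,0.25],[0,0,0,0,0,0,0.25]],
  ],
  newtons=40,
)

```text
time: 37.55
tool_pos: [0.4638, 0.0984, 0.0115]
tcp_rot: [0.659, 1.465, -0.656]
wrist_force: [0.7, 0.6, -0.8]
width: 0.427
```

```bash
python3 plan.py .4615 .098 .01 41.7
```

```text
opt 0 turn(tool) rad [ 0.001  0.002 -0.003] deg 0.2
 opt 180 turn(tool) rad [-3.141e+00  5.000e-03  3.000e-03] deg 180.0
now [0.4638 0.0984 0.0115] jaw 41.7 tilt 0.22 q [ 0.16  0.14  2.21 -0.    0.79 -0.57] t 37.55 F [ 0.7  0.6 -0.8] w 0.427
shift now-frame cm [ 0.15 -0.2  -0.12]  shift after-turn frame cm [ 0.15 -0.2  -0.12]
```

arm_command(
  series=[
    [[0,0,0,-1.0,0,0,0.25],[0,0,0,-2.5,0,0,0.25],[0,0,0,-4.0,0,0,0.25],[0,0,0,-4.0,0,0,0.25],[0,0,0,-1.5,0,0,0.25],[0,0,0,0,0,0,0.25]],
  ],
)

```text
time: 38.15
tool_pos: [0.4616, 0.0981, 0.1478]
tcp_rot: [0.658, 1.468, -0.658]
wrist_force: [-0.4, 0.4, -1.2]
width: 0.427
```

```bash
python3 plan.py .5127 -.2673 .14 41.7
python3 - <<'E'
from h import *
cam('wrist','w19')
E
```

```text
opt 0 turn(tool) rad [ 0.001  0.    -0.   ] deg 0.0
 opt 180 turn(tool) rad [-3.141e+00  1.000e-03  1.000e-03] deg 180.0
now [0.4616 0.0981 0.1478] jaw 41.7 tilt 0.03 q [ 0.16 -0.05  2.11 -0.    1.08 -0.57] t 38.15 F [-0.4  0.4 -1.2] w 0.427
shift now-frame cm [  0.79 -20.51  30.67]  shift after-turn frame cm [  0.78 -20.49  30.68]
```

View pics/w19.png

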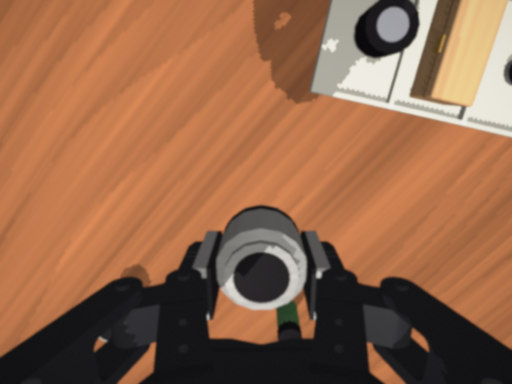

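arm_command(
  series=[
    [[0,0,0,0,-1.3,2.0,0.25],[0,0,0,0,-2.6,3.9,0.25],[0,0,0,0,-2.6,3.9,0.25],[0,0,0,0,-2.6,3.9,0.25],[0,0,0,0,-2.6,3.9,0.25],[0,0,0,0,-2.6,3.9,0.25],[0,0,0,0,-2.4,3.6,0.25],[0,0,0,0,-1.6,2.4,0.25],[0,0,0,0,-0.8,1.2,0.25],[0,0,0,0,0,0,0.25]],
  ],
)

```text
time: 39.2
tool_pos: [0.5027, -0.2522, 0.1305]
tcp_rot: [0.657, 1.492, -0.657]
wrist_force: [1.0, -0.1, -1.5]
width: 0.432
```

```bash
python3 plan.py .5127 -.2673 .1 41.7
```

```text
opt 0 turn(tool) rad [ 0.005 -0.02   0.009] deg 1.3
 opt 180 turn(tool) rad [-3.137 -0.014 -0.031] deg 179.7
now [ 0.5027 -0.2522  0.1305] jaw 42.0 tilt 1.24 q [-0.51  0.15  1.93 -0.    1.08 -1.24] t 39.2 F [ 1.  -0.1 -1.5] w 0.432
shift now-frame cm [ 3.01 -0.24  1.85]  shift after-turn frame cm [ 3.05 -0.26  1.79]
```

arm_command(
  series=[
    [[0.005,-0.02,0.009,0.5,-0.25,1.8,0.25],[0,0,0,2.0,0,0,0.25],[0,0,0,2.5,0,0,0.25],[0,0,0,1.0,0,0,0.25],[0,0,0,0,0,0,0.25]],
  ],
)

```text
time: 39.7
tool_pos: [0.5141, -0.2636, 0.0656]
tcp_rot: [0.657, 1.468, -0.654]
wrist_force: [-0.5, 0.2, -0.1]
width: 0.424
```

```bash
python3 plan.py .5127 -.2673 .0155 41.7
```

```text
opt 0 turn(tool) rad [ 0.003  0.001 -0.002] deg 0.2
 opt 180 turn(tool) rad [-3.138e+00  3.000e-03  1.000e-03] deg 179.8
now [ 0.5141 -0.2636  0.0656] jaw 41.9 tilt 0.13 q [-0.52  0.24  1.96  0.    0.94 -1.25] t 39.7 F [-0.5  0.2 -0.1] w 0.424
shift now-frame cm [ 5.01 -0.36  0.18]  shift after-turn frame cm [ 5.01 -0.35  0.18]
```

arm_command(
  series=[
    [[0,0,0,0.8,-0.35,0.15,0.25],[0,0,0,1.5,0,0,0.25],[0,0,0,1.5,0,0,0.25],[0,0,0,0.6,0,0,0.25],[0,0,0,0,0,0,0.25]],
  ],
)

```text
time: 40.2
tool_pos: [0.5143, -0.2668, 0.0199]
tcp_rot: [0.655, 1.465, -0.653]
wrist_force: [-0.4, -1.0, -0.9]
width: 0.427
```

```bash
python3 plan.py .5127 -.2673 .0155 41.7
```

```text
opt 0 turn(tool) rad [ 0.005  0.004 -0.003] deg 0.4
 opt 180 turn(tool) rad [-3.136  0.005  0.006] deg 179.7
now [ 0.5143 -0.2668  0.0199] jaw 42.0 tilt 0.3 q [-0.52  0.3   1.99  0.    0.85 -1.26] t 40.2 F [-0.4 -1.  -0.9] w 0.427
shift now-frame cm [ 0.44 -0.15 -0.08]  shift after-turn frame cm [ 0.44 -0.15 -0.07]
```

arm_command(
  series=[
    [[0,0.004,-0.003,0.3,-0.1,0,0.25],[0,0,0,0.2,0,0,0.25]],
  ],
)

```text
time: 40.4
tool_pos: [0.5138, -0.2678, 0.015]
tcp_rot: [0.655, 1.47, -0.654]
wrist_force: [-4.7, 0.8, 14.3]
width: 0.431
```

arm_command(
  series=[
    [[0,0,0,0.2,0,0,0.25],[0,0,0,0.15,0,0,0.25]],
  ],
)

```text
time: 40.6
tool_pos: [0.5141, -0.268, 0.0151]
tcp_rot: [0.655, 1.471, -0.654]
wrist_force: [-3.9, 1.7, 5.3]
width: 0.425
```

```bash
python3 plan.py .5127 -.2673 .0155 41.7
```

```text
opt 0 turn(tool) rad [ 0.005 -0.001  0.   ] deg 0.3
 opt 180 turn(tool) rad [-3.136e+00 -0.000e+00 -2.000e-03] deg 179.7
now [ 0.5141 -0.268   0.0151] jaw 42.0 tilt 0.06 q [-0.52  0.31  1.98  0.    0.85 -1.26] t 40.6 F [-3.9  1.7  5.3] w 0.425
shift now-frame cm [-0.04 -0.06 -0.14]  shift after-turn frame cm [-0.04 -0.06 -0.14]
```

arm_command(
  series=[
    [[0,0,0,0,0,0,0.55],[0,0,0,0,0,0,0.62],[0,0,0,0,0,0,0.62],[0,0,0,-1.5,0,0,0.62],[0,0,0,-3.0,0,0,0.62],[0,0,0,-4.0,0,0,0.62],[0,0,0,-4.0,0,0,0.62],[0,0,0,-4.0,0,0,0.62],[0,0,0,0,-2.0,0,0.62],[0,0,0,0,-4.0,0,0.62]],
  ],
)

```text
time: 41.6
tool_pos: [0.4732, -0.308, 0.1949]
tcp_rot: [0.65, 1.463, -0.65]
wrist_force: [-1.0, -0.8, -0.4]
width: 0.618
```

arm_command(
  series=[
    [[0,0,0,0,-4.0,0,0.7],[0,0,0,0,-4.0,0,0.7],[0,0,0,0,-2.0,0,0.7],[0,0,0,0,0,0,0.7],[0,0,0,0,0,0,0.7]],
  ],
)

```text
time: 42.1
tool_pos: [0.3959, -0.3812, 0.2033]
tcp_rot: [0.647, 1.451, -0.655]
wrist_force: [0.2, 0.4, -1.0]
width: 0.701
```

Run:
```python
from h import *
st()
cam('top','t20');cam('scene','s20')
im=load('t20')['im']; s=load('s20')['im']
a=cv2.resize(im[150:250,55:135],(320,400),interpolation=cv2.INTER_CUBIC)
b=cv2.resize(im[130:260,200:340],(430,400),interpolation=cv2.INTER_CUBIC)
cv2.imwrite('pics/c20.png',np.hstack([a,b]))
cv2.imwrite('pics/s20a.png',cv2.resize(s[130:250,150:440],None,fx=2.7,fy=2.7,interpolation=cv2.INTER_CUBIC))
```

```text
t 42.1 tcp [ 0.3959 -0.3812  0.2033] rot [ 0.647   1.4514 -0.6549] q [-0.813  0.034  1.919  0.003  1.17  -1.55 ] F [ 0.2  0.4 -1. ] w 0.7009100456035382
```

View pics/c20.png

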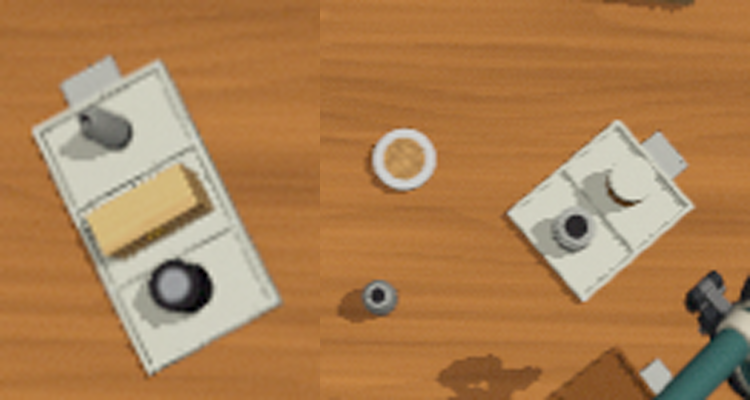

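View pics/s20a.png

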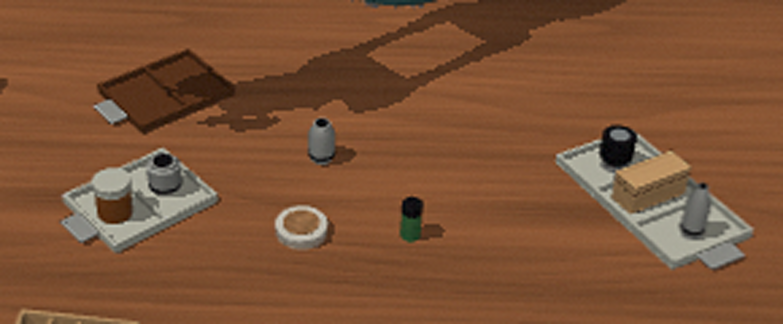

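Everything looks right: long, box and eyepiece in tray3; jar at the tab and short objective in the other compartment of tray2; middle objective untouched. I'll do one numeric check of heights and positions.

Run:
```python
from h import *
z=load('t20');P=cloud(z)
T={'t3':(np.array([.5043,.2773]),np.array([.8645,.5026])),'t2':(np.array([.5346,-.292]),np.array([.6647,-.7471]))}
def loc(t,p):
    c,L=T[t];N=np.array([-L[1],L[0]]);d=p[:2]-c;return (d@L*1000).round(1),(d@N*1000).round(1)
f=lambda c:(55+c[0]/4,150+c[1]/4)
g=lambda c:(200+(c[0]-320)*140/430,130+c[1]*130/400)
for n,t,uv,h in [('long nose','t3',f((87,118)),.070),('box','t3',f((142,209)),.044),('eye','t3',f((174,285)),.048),('jar','t2',g((629,181)),.052),('short','t2',g((576,228)),.044),('mid','t2',g((377,296)),.052)]:
    u,v=int(round(uv[0])),int(round(uv[1]))
    w=P[v-2:v+3,u-2:u+3].reshape(-1,3); 
    p=ray(z,*uv,h); print(n,'tray xy mm',loc(t,p),'world',p.round(4),'depth z med',np.median(w[:,2]).round(4))
# plane fit of box top
c,L=T['t3'];D=P[...,:2]-c;N=np.array([-L[1],L[0]]);x=D@L;y=D@N
m=(abs(x+.002)<.014)&(abs(y)<.034)&(P[...,2]>.03)&(P[...,2]<.06)
A=np.c_[x[m],y[m],np.ones(m.sum())];print('box top plane',np.linalg.lstsq(A,P[...,2][m],rcond=None)[0].round(4),m.sum())
```

```text
long nose tray xy mm (np.float64(67.0), np.float64(-2.4)) world [0.5634 0.3089 0.07  ] depth z med 0.0653
box tray xy mm (np.float64(-2.5), np.float64(-2.9)) world [0.5036 0.2736 0.044 ] depth z med 0.0447
eye tray xy mm (np.float64(-62.7), np.float64(-0.7)) world [0.4505 0.2452 0.048 ] depth z med 0.0484
jar tray xy mm (np.float64(29.8), np.float64(0.4)) world [ 0.5547 -0.314   0.052 ] depth z med 0.0516
short tray xy mm (np.float64(-33.3), np.float64(-0.5)) world [ 0.5121 -0.2675  0.044 ] depth z med 0.0437
mid tray xy mm (np.float64(-208.7), np.float64(67.3)) world [ 0.4461 -0.0913  0.052 ] depth z med 0.0524
box top plane [0.0263 0.0136 0.0438] 226
```

```bash
python3 -c "
from workcell import bot
print(bot.finish_job())"
```

```text
the job is handed in; nothing more can be done
None
```

Both kits are made up and handed in at about 42 s, placed in the order you listed:
- **Three-compartment tray:** the long objective is next to the tab, the slide box in the middle and the eyepiece at the far end.
- **Two-compartment tray:** the specimen jar is next to the tab and the short objective in the other compartment.

The middle objective, the brown look-alikes and the other items were left alone.

**Last checks:** the top and scene pictures show all five things upright and inside their compartments. Each is within about 4 mm of its compartment's centre. Top heights match standing on the floor: box 44.7 mm, eyepiece 48.4, jar 51.6 and short objective 43.7. The long objective's slim nose read 65 mm instead of 70, but its position matches standing straight. The middle objective measured within 2 mm of where it started. The gripper was withdrawn and touching nothing.

**What disagreed:** the cameras showed the fingertips only about 1 mm ahead of the reported tool point, not 22 mm. I therefore set grasp heights by camera and checked them by force and opening. Contact forces at the readings taken while setting things down stayed under about 20 N.

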